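Fit tapered valve inserts in a boiler valve block

TASK

Unlock both grey bayonet covers on the valve block, each with a quarter turn anticlockwise, lift them off and set them side by side in the black returns tray, right way up. Stand a big tapered insert in each of the two big seats that the covers hid, and every small tapered insert on the bench in a small seat of its own, all upright and fully home in their tapers. Leave the tools and other fittings on the bench where they are.

Things in the scene. Friction and masses are not known exactly. Their poses are not given: they have to be found in the camera images.
- block: fixed aluminium valve block, base plate 104 (x) x 430 (y) x 12 mm, with five upright brass seats in a row along its y: three small at y = 75, 0, -75 mm, a big one near each end at y = 165 and -165 mm. Origin: centre of its underside on the bench, z up; x points away from the robot, give or take 10 degrees
- big_seat0 (a point): centre of the mouth (top rim, 70 mm above the bench) of a big tapered seat: brass boss 50 mm across, tapered bore 32 mm wide at the mouth, matching the big inserts, hidden under a bayonet cover at the start. Two lugs on the boss, at +x and -x of the block, hold the cover's claws
- big_seat1 (a point): centre of the mouth (top rim, 70 mm above the bench) of a big tapered seat: brass boss 50 mm across, tapered bore 32 mm wide at the mouth, matching the big inserts, hidden under a bayonet cover at the start. Two lugs on the boss, at +x and -x of the block, hold the cover's claws
- cover0: grey plastic bayonet cover, 92 mm across, 120 g. Bar grip 60 (x) x 14 (y) mm, z 33 to 57; claws at +x, -x under the lugs. Origin: on axis, underside of claws, 45 mm above bench when on the seat; z up. Locked: x along block x (6 deg). A quarter turn anticlockwise from above, to stops just past 90 deg, frees it; turns under 0.5 N m. Spigot 8 mm in bore, claws below lugs: lift 40 mm straight up first
- cover1: grey plastic bayonet cover, 92 mm across, 120 g. Bar grip 60 (x) x 14 (y) mm, z 33 to 57; claws at +x, -x under the lugs. Origin: on axis, underside of claws, 45 mm above bench when on the seat; z up. Locked: x along block x (6 deg). A quarter turn anticlockwise from above, to stops just past 90 deg, frees it; turns under 0.5 N m. Spigot 8 mm in bore, claws below lugs: lift 40 mm straight up first
- tray: fixed black returns tray, open on top, 240 (x) x 140 (y) mm outside, 35 mm tall, walls and floor 5 mm. Origin at the centre of its underside, z up. Both covers stand in it on their claws, side by side along its x
- big0: big brass valve insert, 87 mm long, 300 g; square head 38 x 38 x 40 mm, then round taper 47 mm long, diameter 34 to 14 mm. Starts lying on a head flat, axis level, 19 mm up. Origin: centre of narrow end; z runs to the head (head centre at z 67); x, y square to head faces. Fully home upright: origin 43 mm below a big seat's mouth, 4 mm gap under head; self-centring
- big1: big brass valve insert, 87 mm long, 300 g; square head 38 x 38 x 40 mm, then round taper 47 mm long, diameter 34 to 14 mm. Starts lying on a head flat, axis level, 19 mm up. Origin: centre of narrow end; z runs to the head (head centre at z 67); x, y square to head faces. Fully home upright: origin 43 mm below a big seat's mouth, 4 mm gap under head; self-centring
- small0: small brass valve insert, 74 mm long, 160 g; square head 28 x 28 x 36 mm, then round taper 38 mm long, diameter 26 to 10 mm. 2 or 3 are present. Starts lying on a head flat, axis level, 14 mm up. Origin: centre of narrow end; z runs to the head (head centre at z 56); x, y square to head faces. Fully home upright: origin 34 mm below a small seat's mouth, 4 mm gap under head; self-centring
- small1: small brass valve insert, 74 mm long, 160 g; square head 28 x 28 x 36 mm, then round taper 38 mm long, diameter 26 to 10 mm. 2 or 3 are present. Starts lying on a head flat, axis level, 14 mm up. Origin: centre of narrow end; z runs to the head (head centre at z 56); x, y square to head faces. Fully home upright: origin 34 mm below a small seat's mouth, 4 mm gap under head; self-centring
- small2: small brass valve insert, 74 mm long, 160 g; square head 28 x 28 x 36 mm, then round taper 38 mm long, diameter 26 to 10 mm. 2 or 3 are present. Starts lying on a head flat, axis level, 14 mm up. Origin: centre of narrow end; z runs to the head (head centre at z 56); x, y square to head faces. Fully home upright: origin 34 mm below a small seat's mouth, 4 mm gap under head; self-centring
- seat0 (a point): centre of the mouth (top rim, 58 mm above the bench) of a small tapered seat in the block: a brass boss 40 mm across with a tapered bore 24 mm wide at the mouth, matching the small inserts, open to the top. z up
- seat1 (a point): centre of the mouth (top rim, 58 mm above the bench) of a small tapered seat in the block: a brass boss 40 mm across with a tapered bore 24 mm wide at the mouth, matching the small inserts, open to the top. z up
- seat2 (a point): centre of the mouth (top rim, 58 mm above the bench) of a small tapered seat in the block: a brass boss 40 mm across with a tapered bore 24 mm wide at the mouth, matching the small inserts, open to the top. z up
- screwdriver: bystander, loose, to be left alone: screwdriver lying behind the block, about 200 mm long. Origin at the centre of its underside
- wrench: bystander, loose, to be left alone: steel wrench lying behind the block, about 180 mm long. Origin at the centre of its underside
- jar: bystander, loose, to be left alone: clear jar, 70 mm across, 90 mm tall. Origin at the centre of its underside
- elbow: bystander, loose, to be left alone: brass pipe elbow, 26 mm bore body, 60 mm long, standing 50 mm high. Origin at the centre of its underside
- tape: bystander, loose, to be left alone: roll of brown tape lying flat, 96 mm across, 25 mm tall. Origin at the centre of its underside
- union: bystander, loose, to be left alone: round steel union nut, 40 mm across, 35 mm tall. Origin at the centre of its underside
- can: bystander, loose, to be left alone: blue can, 60 mm across, 150 mm tall. Origin at the centre of its underside
There are look-alikes about, which are no part of the job. What is shaped like the cover0 but purple is not meant.

How it is judged:
On the way, in this order (a step that is already met when the one before it is completed fails the run):
1. a cover is turned a quarter turn to its unlocked position while still on its seat (((angle between the x axis of cover0 and the x axis of block, either way round above 0.95 rad and horizontal distance between cover0 and big_seat0 below 0.008 m and height (world z) of cover0 below 0.055 m) or (angle between the x axis of cover1 and the x axis of block, either way round above 0.95 rad and horizontal distance between cover1 and big_seat1 below 0.008 m and height (world z) of cover1 below 0.055 m))), for 0.1 s.
2. a cover is lifted clear of its seat (height (world z) of any of cover0, cover1 above 0.08 m), for 0.1 s.
3. both covers are in the returns tray (x of cover0 in the frame of tray between -0.075 and 0.075 m and y of cover0 in the frame of tray between -0.03 and 0.03 m and height (world z) of each of cover0, cover1 below 0.03 m and linear speed of each of cover0, cover1 below 0.02 m/s and x of cover1 in the frame of tray between -0.075 and 0.075 m and y of cover1 in the frame of tray between -0.03 and 0.03 m), for 0.2 s.
At the end, for the whole second after the job is handed in: Covers at rest on the tray's floor, upright within 0.2 rad, 75 mm (x), 30 mm (y) of its centre. Each big insert in a big seat, each small one present in a small seat: within 4 mm of the axis, tilt under 0.08 rad, at most 4 mm above or 5 mm below fully home, at rest (all of step 3 and angle between each of cover0, cover1's own z axis and vertical below 0.2 rad and (horizontal distance between big0 and big_seat0 below 0.004 m or horizontal distance between big0 and big_seat1 below 0.004 m) and height (world z) of big0 between 0.0222 and 0.0312 m and angle between each of big0, big1, small0, small1, small2's own z axis and vertical below 0.08 rad and linear speed of each of big0, big1, small0, small1, small2 below 0.02 m/s and (horizontal distance between big1 and big_seat0 below 0.004 m or horizontal distance between big1 and big_seat1 below 0.004 m) and height (world z) of big1 between 0.0222 and 0.0312 m and (horizontal distance between small0 and seat0 below 0.004 m or horizontal distance between small0 and seat1 below 0.004 m or horizontal distance between small0 and seat2 below 0.004 m) and height (world z) of small0 between 0.019 and 0.028 m and (horizontal distance between small1 and seat0 below 0.004 m or horizontal distance between small1 and seat1 below 0.004 m or horizontal distance between small1 and seat2 below 0.004 m) and height (world z) of small1 between 0.019 and 0.028 m and (horizontal distance between small2 and seat0 below 0.004 m or horizontal distance between small2 and seat1 below 0.004 m or horizontal distance between small2 and seat2 below 0.004 m) and height (world z) of small2 between 0.019 and 0.028 m); the robot touches nothing.
It fails at once if a bystander (tool, jar, can, tape or fitting) is moved more than 40 mm (distance of any of screwdriver, wrench, jar, elbow, tape, union, can from where it was at the start of the episode above 0.04 m).
Of small0, small1, small2 only 2 to 3 are there at a start; the rules pass over those that are not, and their reading is None.
At some moment in a run one of big0, big1, small0, small1, small2 may be knocked a few centimetres aside while the robot is not near it.
It also fails if it takes over 210 s, if anything falls off the work surface, if the arm or the gripper's body presses on something with over 40 N, if the wrist force passes 120 N, or if a joint passes its speed limit or range.

ROBOT

A 6-joint arm with a two-finger parallel gripper is mounted at the origin on the work surface. World frame = base frame: x ahead of the robot, y to its left, z up, the work surface at z = 0. Lengths are in m, angles in rad, forces in N, time in s.
With the tool pointing down it reaches from about 0.375 to 0.75 m from the base axis. Payload 9 kg.
Tool frame: the origin (TCP) lies on the mounting face of the last link; the fingertips stand 173 mm ahead of it and the grasp point (between the pads) lies 155 mm ahead of it; z points along the fingers, y is the line along which they close (so a half turn about z gives the same grasp; the last joint's range is limited). The gripper opens to 85 mm and grips with 20 to 120 N. Pads are 22 mm wide; open, the fingers measure 114 mm over their backs; the gripper's body (76 mm by 85 mm) begins 54 mm behind the grasp point. The pads swing forward as they close: fully open they stand 13 mm farther back than shut.
Start: joints at [0.907, 0.104, 0.097, 1.564, 0, 1.353], TCP at [0.259, 0.541, 0.405] pointing down, gripper open.
Joint ranges: [-2.99, 2.99], [-0.84, 1.86], [-1.1, 1.16], [-1.84, 2.11], [-1.51, 1.56], [-3.14, 3.14]. Speed limits (rad/s): [2.22, 2.22, 2.57, 3.14, 3.14, 3.14].

INTERFACE

Orientations are given as a unit quaternion [w, x, y, z].
In Python, from rig import robot, imaging, workorder gives the robot as it stands. The module is installed in compiled form; this text tells all that it offers.
- The arm moves only by the tool arm_command, never from a script. Its argument "rows" is a list of rows, each a list of 3 entries, a list of its own where there are three numbers: the shift along the world's x, y, z in mm, then the turn, a rotation vector about the world's x, y, z in degrees, then the opening, from -1 (shut) to 1 (fully open). In form: [[[tx, ty, tz], [rx, ry, rz], jaw], ...]. A call has 1 to 10 rows; each row shifts and turns the commanded pose from where the row before left it; what a row does not reach is not made up. A row lasts 1/12 s, in which the tool goes at most 41.7 mm and 7.16 degrees, less where a joint would pass 70% of its speed; a pose out of reach is approached as far as the arm can. A call with a gripper value outside its range is refused whole. The fingers move at their own pace and stop on an object; "squeeze" is the grip in N (left out, the last holds). Time passes only in rows, so rows that do not move let the fingers close. It gives the time, the measured TCP pose, the force, the opening and the grip force at its end, in the units of the state.
- robot.read_state(): the state, without advancing time (a new reading comes with each control period).
- imaging.camera(name): name is "scene" or "top" or "wrist"; returns the picture (400x640x3 uint8, red, green, blue); there is no depth.
- imaging.camera_info(name): a dict with "intrinsics" (3x3 intrinsics, pixels), "dist" ([k1, k2, p1, p2, k3] as OpenCV has them; the pictures are not rectified), "world_to_cam" (4x4, takes a point from world to camera coordinates). Camera axes: x right, y up, looking along -z (the intrinsics and any distortion apply to the point x, -y, -z); pixel columns grow to the right and rows downward; lengths in m; the calibration is good to about 2 mm. A picture is of the moment at which its call begins: read the wrist's pose just before it. camera_info takes no time and is no camera call; for the wrist camera it gives the pose at the moment of the call.
- workorder.hand_in(): hands the job in; it is judged then, once.
The state is a dict: "t": time; "joint_positions": joint angles; "qd": joint speeds; "tau": joint torques, N m; "tool_pos": TCP position; "tcp_rot": TCP orientation; "force": force on the tool from outside, world axes, zero at the start; "moment": the same for the moment, N m; "grip_width": finger opening in m; "grasp_force": force on a finger pad.
Only numpy, scipy, OpenCV 4.12 (cv2) and the standard library are available. Lean on these libraries where they do the work, as an engineer would, in place of code of your own. Each camera call takes 0.05 s, during which the arm holds its last target. There are 200 camera calls.

## Working session

There is one attempt and no reset: what is moved stays moved. The work goes in short steps, Python scripts to look and compute and a tool call to move; the robot and the scene stay as the last step left them, time stands still between calls to the robot, and variables do not carry over. Pictures are saved under pics/ and viewed, at most 14 in all, crops included, and the job is handed in when it is done.

Besides the shell and the picture viewer there is one more tool, called as name([rows], argument=value, ...), one row to a line, values as JSON. arm_command: Moves the arm, as the interface text tells. Its arguments: {"type":"object","properties":{"rows":{"type":"array","items":{"type":"array"}},"squeeze":{"type":"number"}},"required":["rows"]}

```bash
mkdir -p pics; cat > h.py <<'E'
import numpy as np, cv2
from rig import robot, imaging, workorder
def snap(n,f=None):
    im=imaging.camera(n)[:,:,::-1].copy()
    if f: cv2.imwrite('pics/'+f,im)
    return im
def ray(n,uv,z,info=None):
    "pixels -> world points on plane z"
    i=info or imaging.camera_info(n); K=np.array(i["intrinsics"]);d=np.array(i["dist"],float);T=np.array(i["world_to_cam"])
    p=cv2.undistortPoints(np.array(uv,float).reshape(-1,1,2),K,d).reshape(-1,2)
    v=np.c_[p[:,0],-p[:,1],-np.ones(len(p))]@T[:3,:3]
    o=-T[:3,:3].T@T[:3,3]
    return o+v*((z-o[2])/v[:,2])[:,None]
def proj(n,P,info=None):
    i=info or imaging.camera_info(n); K=np.array(i["intrinsics"]);d=np.array(i["dist"],float);T=np.array(i["world_to_cam"])
    c=np.array(P,float).reshape(-1,3)@T[:3,:3].T+T[:3,3]
    c=c*[1,-1,-1]
    return cv2.projectPoints(c,np.zeros(3),np.zeros(3),K,d)[0].reshape(-1,2)
E
python3 - <<'E'
from h import *
np.set_printoptions(precision=3,suppress=True)
for n in("scene","top"):
    snap(n,n+"0.png"); i=imaging.camera_info(n);T=np.array(i["world_to_cam"])
    print(n,-T[:3,:3].T@T[:3,3],i["intrinsics"],i["dist"])
print(robot.read_state())
i=imaging.camera_info("wrist");T=np.array(i["world_to_cam"]);print(-T[:3,:3].T@T[:3,3],T,i["intrinsics"])
E
```

```text
scene [0.942 0.9   0.97 ] [[444.66    0.    325.679]
 [  0.    444.66  205.29 ]
 [  0.      0.      1.   ]] [-0.107  0.     0.     0.     0.   ]
top [0.426 0.112 1.039] [[372.347   0.    317.613]
 [  0.    372.347 200.713]
 [  0.      0.      1.   ]] [-0.03  0.    0.    0.    0.  ]
{'t': 0.1, 'joint_positions': array([ 0.907,  0.105,  0.097,  1.564, -0.   ,  1.353]), 'qd': array([-0.001, -0.001,  0.001, -0.001, -0.001, -0.002]), 'tau': array([  0.005, -55.821,  50.472,   0.013,  -0.   ,   0.   ]), 'tool_pos': array([0.259, 0.541, 0.404]), 'tcp_rot': array([-0.   ,  0.221,  0.975, -0.001]), 'force': array([-0.061,  0.398, -0.628]), 'moment': array([-0.016, -0.07 ,  0.014]), 'grasp_force': 0.0, 'grip_width': 0.08557383074007291}
[0.19  0.574 0.373] [[ 0.432  0.902 -0.001 -0.599]
 [-0.861  0.412 -0.298  0.039]
 [-0.269  0.13   0.954 -0.38 ]
 [ 0.     0.     0.     1.   ]] [[304.96    0.    319.428]
 [  0.    304.96  202.702]
 [  0.      0.      1.   ]]
```

View pics/top0.png

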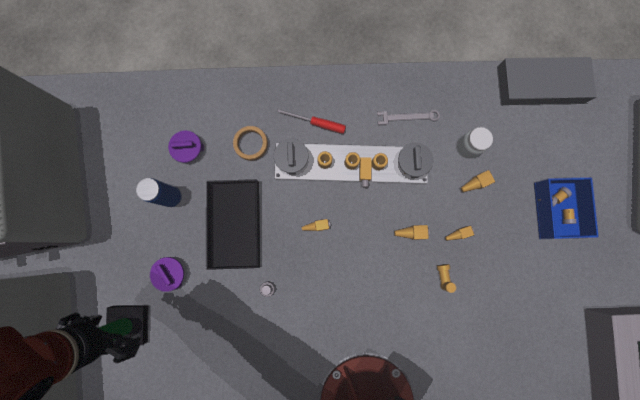

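View pics/scene0.png

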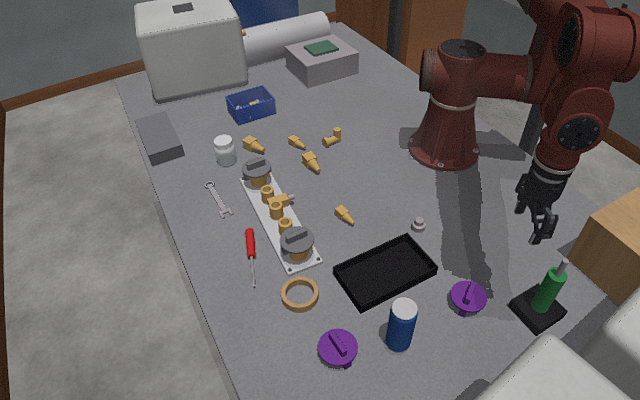

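Top view: the grey covers are at (291,156) and (415,160), and the purple look-alikes at (185,147) and (167,274). The tray is at (233,224). Insert candidates are at (316,225), (411,232), (478,182) and (460,234). There is also a brass thing at (366,168), the elbow at (446,278) and brass bits in the blue bin at (563,205). I'll enlarge these to confirm which is which.

```bash
python3 - <<'E'
import cv2,numpy as np
t=cv2.imread('pics/top0.png');s=cv2.imread('pics/scene0.png')
a=cv2.resize(t[120:300,270:600],None,fx=2.4,fy=2.4,interpolation=cv2.INTER_CUBIC)[:, :792]
cv2.imwrite('pics/c1.png',a)
b=cv2.resize(s[80:280,200:400],None,fx=3,fy=3,interpolation=cv2.INTER_CUBIC)
cv2.imwrite('pics/c2.png',b)
E
```

```text
(no output)
```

View pics/c1.png

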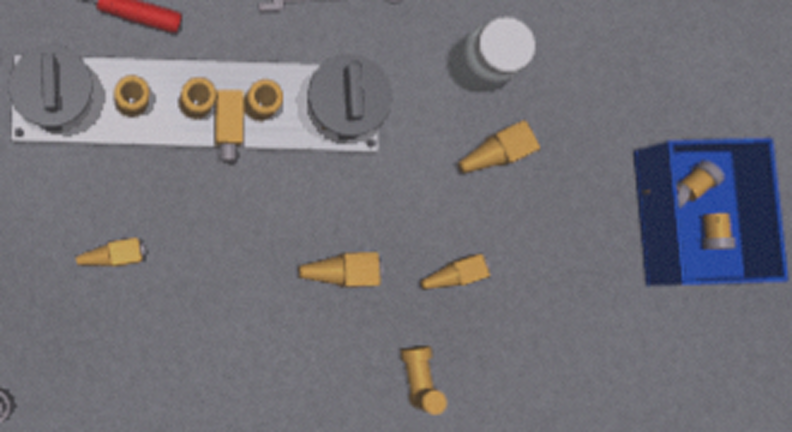

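View pics/c2.png

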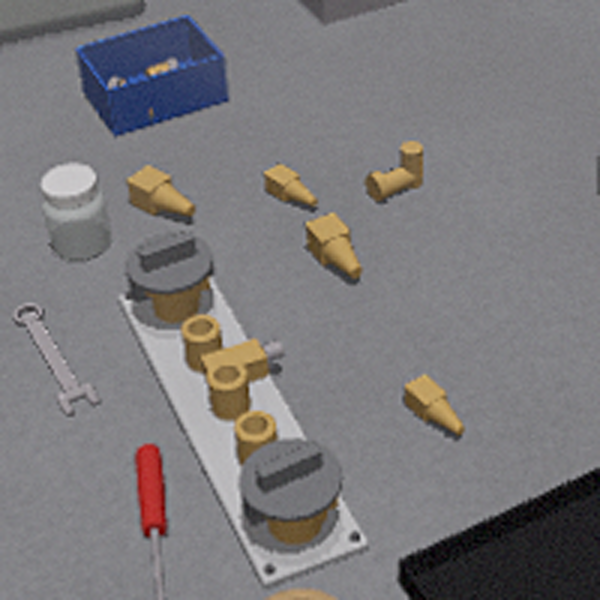

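Two big inserts at (411,232) and (478,182), and two small at (316,225) and (460,234). All four are plain square-headed tapers lying on the bench. The brass body with a grey nozzle at (366,168) is mounted on the block, the elbow is at (446,278), and the bin bits have grey caps, so none of those are inserts. The covers meant are the grey ones on the block, not the purple ones. Next I'll measure.

```bash
cat >> h.py <<'E'
def brass(im):
    h=cv2.cvtColor(im,cv2.COLOR_BGR2HSV)
    return cv2.inRange(h,(8,90,70),(28,255,255))
def insert_at(n,im,uv,big,info=None):
    "lying insert: returns head centre xy, dir (narrow->head) deg, length, width"
    L,hh=(.087,.019) if big else (.074,.014)
    k,lab,st,c=cv2.connectedComponentsWithStats(brass(im))
    ok=[j for j in range(1,k) if st[j,4]>25]
    j=min(ok,key=lambda j:np.hypot(*(c[j]-uv)))
    v,u=np.nonzero(lab==j)
    P=ray(n,np.c_[u,v],2*hh*.7,info)[:,:2]
    r=cv2.minAreaRect((P*1000).astype(np.float32))
    m=P.mean(0);w,V=np.linalg.eigh(np.cov((P-m).T));a=V[:,1]
    s=(P-m)@a
    if s.max()>-s.min(): a=-a;s=-s   # centroid nearer head end
    return m,a,s.min(),s.max(),np.degrees(np.arctan2(a[1],a[0])),np.array(r[1]),c[j],st[j,4]
E
python3 - <<'E'
from h import *
np.set_printoptions(precision=4,suppress=True)
t=cv2.imread('pics/top0.png');s=cv2.imread('pics/scene0.png')
hsv=cv2.cvtColor(t,cv2.COLOR_BGR2HSV)
m=cv2.inRange(hsv,(0,0,150),(180,40,255));k,lab,st,c=cv2.connectedComponentsWithStats(m[:, :])
m2=np.zeros_like(m); m2[135:190,270:432]=m[135:190,270:432]
v,u=np.nonzero(m2)
P=ray("top",np.c_[u,v],.012)[:,:2]
r=cv2.minAreaRect((P*1000).astype(np.float32));print("plate",r,cv2.boxPoints(r))
for uv,b in(((411,232),1),((478,182),1),((316,225),0),((460,234),0)):
    print("ins",b,insert_at("top",t,uv,b))
# tray
d=cv2.inRange(hsv,(0,0,0),(180,255,45));d2=np.zeros_like(d);d2[170:280,200:268]=d[170:280,200:268]
k,lab,st,c=cv2.connectedComponentsWithStats(d2);j=1+np.argmax(st[1:,4]);v,u=np.nonzero(lab==j);print(st[j])
r=cv2.minAreaRect((ray("top",np.c_[u,v],.035)[:,:2]*1000).astype(np.float32));print("tray",r)
# brass bosses
k,lab,st,c=cv2.connectedComponentsWithStats(brass(t))
for j in range(1,k):
    if st[j,4]>25: print(c[j],st[j])
E
```

```text
plate ((644.42431640625, 17.522552490234375), (426.9433288574219, 113.95178985595703), 86.7466812133789) [[ 575.4256 -192.3717]
 [ 689.1938 -198.8385]
 [ 713.423   227.4168]
 [ 599.6548  233.8836]]
ins 1 (array([ 0.4506, -0.1439]), array([ 0.0259, -0.9997]), np.float64(-0.05093720923314006), np.float64(0.03834070630049003), np.float64(-88.51455089144469), array([89.5557, 35.1886]), array([413.5442, 231.9862]), np.int32(362))
ins 1 (array([ 0.5847, -0.3332]), array([ 0.3942, -0.919 ]), np.float64(-0.05406146828685207), np.float64(0.040114793854373235), np.float64(-66.7844641508588), array([36.8177, 94.2835]), array([478.989 , 181.3791]), np.int32(364))
ins 0 (array([0.476 , 0.1177]), array([ 0.1489, -0.9889]), np.float64(-0.04182816717850565), np.float64(0.030041227140210805), np.float64(-81.43678891131246), array([27.87  , 71.8259]), array([316.9108, 225.4085]), np.int32(213))
ins 0 (array([ 0.4432, -0.2751]), array([ 0.2657, -0.9641]), np.float64(-0.043925578598201356), np.float64(0.03339981776004151), np.float64(-74.59152360362954), array([27.3111, 77.2534]), array([460.8052, 233.4156]), np.int32(231))
[ 207  181   53   88 1017]
tray ((485.7881774902344, 344.03070068359375), (234.46336364746094, 141.58685302734375), 0.3687349855899811)
[249.8711 142.7139] [233 126  34  34 388]
[324.5263 158.9942] [318 152  14  16 171]
[365.8424 163.5884] [345 153  43  27 622]
[478.989  181.3791] [461 170  34  22 364]
[560.8696 195.6413] [555 190  13  13  92]
[568.5158 213.7263] [564 209  10  10  95]
[316.9108 225.4085] [302 219  27  12 213]
[413.5442 231.9862] [395 225  34  14 362]
[460.8052 233.4156] [446 226  28  14 231]
[445.6633 278.2929] [437 265  19  28 297]
```

arm_command([
  [[23,-26,0],[0,0,2.2],1],
  [[23,-26,0],[0,0,2.2],1],
  [[23,-26,0],[0,0,2.2],1],
  [[23,-26,0],[0,0,2.2],1],
  [[23,-26,0],[0,0,2.2],1],
  [[23,-26,0],[0,0,2.2],1],
  [[23,-26,0],[0,0,2.2],1],
  [[23,-26,0],[0,0,2.2],1],
  [[23,-26,0],[0,0,2.2],1],
  [[23,-26,0],[0,0,2.4],1],
])

```text
t: 0.93
tool_pos: [0.4895, 0.2799, 0.4044]
tcp_rot: [-0.0, 0.028, 1.0, -0.0]
force: [-0.7, 0.9, -1.2]
grip_width: 0.0855
grasp_force: 0.0
```

arm_command([
  [[23,-26,0],[0,0,0],1],
  [[23,-26,0],[0,0,0],1],
  [[23,-26,0],[0,0,0],1],
  [[23,-26,0],[0,0,0],1],
  [[20,-26,0],[0,0,0],1],
  [[0,0,0],[0,0,0],1],
  [[0,0,0],[0,0,0],1],
])

```text
t: 1.52
tool_pos: [0.6014, 0.1498, 0.4038]
tcp_rot: [-0.001, 0.031, 1.0, 0.0]
force: [-0.1, 0.7, -0.1]
grip_width: 0.0856
grasp_force: 0.0
```

```bash
python3 - <<'E'
from h import *
np.set_printoptions(precision=4,suppress=True)
s=robot.read_state();print(s["tool_pos"],s["tcp_rot"],s["joint_positions"])
i=imaging.camera_info("wrist");im=snap("wrist","w1.png");np.save("w1.npy",i,allow_pickle=True)
t=snap("top","top1.png")
E
```

```text
[0.6014 0.1498 0.4038] [-0.0007  0.0305  0.9995  0.    ] [0.0335 0.1665 0.1631 1.5689 0.0001 0.0945]
```

View pics/w1.png

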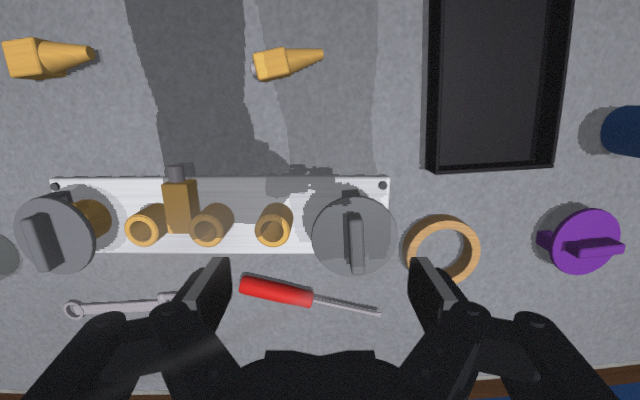

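Wrist view: covers at (57,235) and (353,237), seat mouths near (143,231), (207,231) and (273,229), and plate screws at (55,186) and (382,185). I'll enlarge the block for rim positions.

```bash
python3 - <<'E'
from h import *
np.set_printoptions(precision=4,suppress=True)
im=cv2.imread('pics/w1.png');i=np.load("w1.npy",allow_pickle=True).item()
c=cv2.resize(im[165:295,5:405],None,fx=2,fy=2,interpolation=cv2.INTER_CUBIC);cv2.imwrite('pics/c3.png',c)
print("screws",ray("w",[(55,186),(382,185)],.012,i))
print("mouth",ray("w",[(143,231),(207,231),(273,229)],.058,i))
# cover bars: top edge ends approx, z=.102
g=cv2.cvtColor(im,cv2.COLOR_BGR2GRAY)
# expected model overlay
yaw=np.radians(-3.25);C=np.array([.650,.0175]);bx=np.array([np.cos(yaw),np.sin(yaw)]);by=np.array([-bx[1],bx[0]])
for y,z in((.075,.058),(0,.058),(-.075,.058),(.165,.102),(-.165,.102)):
    p=C+by*y; print(y,p,proj("w",[[*p,z]],i))
E
```

```text
screws [[ 0.5946 -0.1862  0.012 ]
 [ 0.6195  0.2246  0.012 ]]
mouth [[ 0.6443 -0.054   0.058 ]
 [ 0.6485  0.0198  0.058 ]
 [ 0.6506  0.0943  0.058 ]]
0.075 [0.6543 0.0924] [[271.6228 232.1615]]
0 [0.65   0.0175] [[205.2205 232.3031]]
-0.075 [ 0.6457 -0.0574] [[140.425  232.3059]]
0.165 [0.6594 0.1822] [[356.7154 249.226 ]]
-0.165 [ 0.6406 -0.1472] [[ 33.7246 248.5946]]
```

View pics/c3.png

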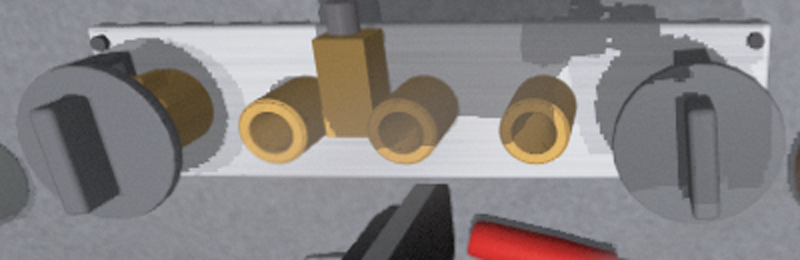

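arm_command([
  [[14,9,-20],[0,0,0],1],
  [[14,9,-20],[0,0,0],1],
  [[14,8,-20],[0,0,0],1],
  [[14,8,-20],[0,0,0],1],
  [[0,0,0],[0,0,0],1],
  [[0,0,0],[0,0,0],1],
])

```text
t: 2.12
tool_pos: [0.6557, 0.1868, 0.3232]
tcp_rot: [-0.002, 0.028, 1.0, -0.0]
force: [0.0, 1.4, 0.8]
grip_width: 0.0849
grasp_force: 0.0
```

```bash
python3 - <<'E'
from h import *
np.set_printoptions(precision=4,suppress=True)
s=robot.read_state();print(s["tool_pos"],s["tcp_rot"])
i=imaging.camera_info("wrist");im=snap("wrist","w2.png");np.save("w2.npy",i,allow_pickle=True)
E
```

```text
[0.6557 0.1868 0.3232] [-0.0016  0.0281  0.9996 -0.0001]
```

View pics/w2.png

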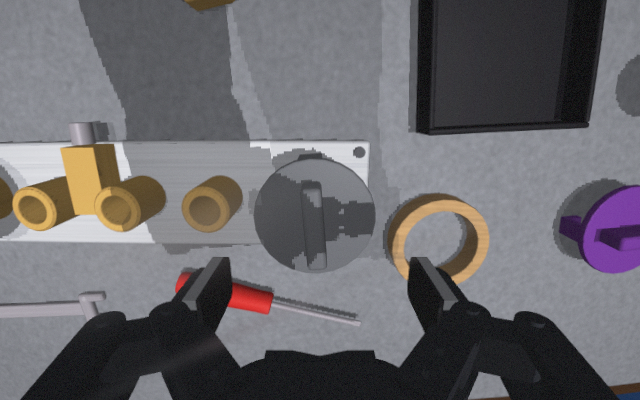

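```bash
python3 - <<'E'
from h import *
np.set_printoptions(precision=4,suppress=True)
i=np.load("w2.npy",allow_pickle=True).item()
print("disc",ray("w",[(314.5,214)],.078,i),ray("w",[(254,214),(375,214),(314,155),(314,273)],.078,i))
print("bar",ray("w",[(311,182),(314,270)],.102,i))
print("mouth",ray("w",[(209,206.5),(118,208),(37,208.5)],.058,i))
print("screw",ray("w",[(359,152)],.012,i))
E
```

```text
disc [[0.6545 0.1826 0.078 ]] [[0.6519 0.1374 0.078 ]
 [0.657  0.2277 0.078 ]
 [0.6105 0.1849 0.078 ]
 [0.7041 0.1791 0.078 ]]
bar [[0.6243 0.1826 0.102 ]
 [0.6878 0.1805 0.102 ]]
mouth [[ 0.6502  0.0964  0.058 ]
 [ 0.6472  0.0195  0.058 ]
 [ 0.6436 -0.0532  0.058 ]]
screw [[0.6196 0.2246 0.012 ]]
```

arm_command([
  [[1,-4,-17],[0,0,0],1],
  [[0,0,-17],[0,0,0],1],
  [[0,0,-17],[0,0,0],1],
  [[0,0,-16],[0,0,0],1],
  [[0,0,0],[0,0,0],-1],
  [[0,0,0],[0,0,0],-1],
  [[0,0,0],[0,0,0],-1],
  [[0,0,0],[0,0,0],-1],
  [[0,0,0],[0,0,0],-1],
  [[0,0,0],[0,0,0],-1],
], squeeze=50)

```text
t: 3.0
tool_pos: [0.6581, 0.1814, 0.2591]
tcp_rot: [0.001, 0.029, 1.0, 0.0]
force: [-3.4, -0.3, 27.8]
grip_width: 0.013
grasp_force: 50.0
```

arm_command([
  [[0,0,0],[0,0,0],-1],
  [[0,0,0],[0,0,0],-1],
  [[0,0,0],[0,0,0],-1],
])

```text
t: 3.25
tool_pos: [0.6581, 0.1815, 0.2591]
tcp_rot: [0.001, 0.029, 1.0, 0.0]
force: [-0.2, 0.3, 5.7]
grip_width: 0.0126
grasp_force: 49.4
```

arm_command([
  [[0,0,1],[0,0,5],-1],
  [[0,0,0],[0,0,5],-1],
  [[0,0,0],[0,0,5],-1],
  [[0,0,0],[0,0,5],-1],
  [[0,0,0],[0,0,5],-1],
  [[0,0,0],[0,0,5],-1],
  [[0,0,0],[0,0,5],-1],
  [[0,0,0],[0,0,5],-1],
])

```text
t: 3.92
tool_pos: [0.6579, 0.1813, 0.2592]
tcp_rot: [0.0, -0.316, 0.949, -0.0]
force: [-0.7, -1.2, 1.2]
grip_width: 0.0126
grasp_force: 48.7
```

arm_command([
  [[0,0,0],[0,0,5],-1],
  [[0,0,0],[0,0,5],-1],
  [[0,0,0],[0,0,5],-1],
  [[0,0,0],[0,0,5],-1],
  [[0,0,0],[0,0,5],-1],
  [[0,0,0],[0,0,5],-1],
  [[0,0,0],[0,0,5],-1],
  [[0,0,0],[0,0,5],-1],
  [[0,0,0],[0,0,2],-1],
  [[0,0,0],[0,0,0],-1],
])

```text
t: 4.75
tool_pos: [0.6579, 0.1814, 0.2592]
tcp_rot: [0.0, -0.634, 0.773, -0.0]
force: [0.7, 0.5, 1.9]
grip_width: 0.0126
grasp_force: 48.8
```

```bash
python3 - <<'E'
from h import *
s=robot.read_state();print(s)
E
```

```text
{'t': 4.75, 'joint_positions': array([ 7.79441645e-02,  3.75512749e-01,  1.43811261e-01,  1.33852074e+00,
        6.56265586e-05, -1.29648562e+00]), 'qd': array([-0.00018135, -0.00167305,  0.00055859,  0.00026817,  0.00171609,
        0.07774722]), 'tau': array([-1.04062941e-01, -6.74480581e+01,  4.89675272e+01,  9.31166578e-03,
       -5.45835367e-02, -8.25544540e-01]), 'tool_pos': array([0.65787365, 0.18138474, 0.25918414]), 'tcp_rot': array([ 2.54178014e-04, -6.34386694e-01,  7.73015808e-01, -1.37361043e-04]), 'force': array([0.6982419 , 0.50499579, 1.93967269]), 'moment': array([0.04560783, 0.01328236, 0.00247339]), 'grasp_force': 48.8329142332077, 'grip_width': 0.012550194584982034}
```

arm_command([
  [[0,0,0],[0,0,4],-1],
  [[0,0,0],[0,0,4],-1],
  [[0,0,0],[0,0,0],-1],
  [[0,0,0],[0,0,0],-1],
])

```text
t: 5.08
tool_pos: [0.6578, 0.1814, 0.2592]
tcp_rot: [0.0, -0.685, 0.728, -0.0]
force: [-0.3, 0.3, 2.3]
grip_width: 0.0125
grasp_force: 49.0
```

arm_command([
  [[0,0,4],[0,0,0],-1],
  [[0,0,8],[0,0,0],-1],
  [[0,0,12],[0,0,0],-1],
  [[0,0,12],[0,0,0],-1],
  [[0,0,12],[0,0,0],-1],
  [[0,0,12],[0,0,0],-1],
  [[0,0,0],[0,0,0],-1],
])

```text
t: 5.67
tool_pos: [0.6585, 0.1815, 0.3229]
tcp_rot: [0.002, -0.686, 0.727, -0.002]
force: [0.5, 0.3, -0.9]
grip_width: 0.0127
grasp_force: 48.6
```

```bash
python3 - <<'E'
from h import *
s=robot.read_state();print(s["force"],s["moment"],s["tool_pos"])
snap("wrist","w3.png");snap("top","top2.png");a=snap("scene","s2.png")
t=cv2.imread('pics/top2.png')[90:300,180:500];w=cv2.imread('pics/w3.png')
cv2.imwrite('pics/c4.png',np.hstack([cv2.resize(w,(480,300)),cv2.resize(a[130:330,180:380],(300,300))]))
E
```

```text
[ 0.47954555  0.27472835 -0.86332482] [-0.02349754 -0.0741839  -0.02614919] [0.65848599 0.18145204 0.32294057]
```

View pics/c4.png

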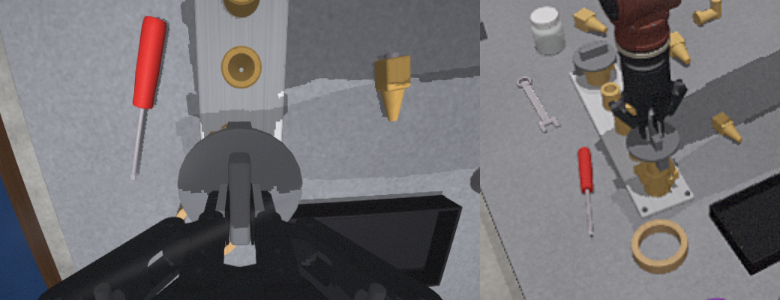

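arm_command([
  [[-20,27,0],[0,0,0],-1],
  [[-20,27,0],[0,0,0],-1],
  [[-20,27,0],[0,0,0],-1],
  [[-20,27,0],[0,0,0],-1],
  [[-20,27,0],[0,0,0],-1],
  [[-20,27,-20],[0,0,0],-1],
  [[0,0,-25],[0,0,0],-1],
  [[0,0,-25],[0,0,0],-1],
  [[0,0,-20],[0,0,0],-1],
  [[0,0,0],[0,0,0],-1],
])

```text
t: 6.65
tool_pos: [0.5353, 0.3428, 0.2227]
tcp_rot: [-0.004, -0.686, 0.727, 0.002]
force: [-1.0, -0.3, -2.0]
grip_width: 0.0128
grasp_force: 48.7
```

arm_command([
  [[0,0,-5],[0,0,0],-1],
  [[0,0,-5],[0,0,0],-1],
  [[0,0,-1],[0,0,0],-1],
  [[0,0,0],[0,0,0],-1],
])

```text
t: 6.98
tool_pos: [0.5384, 0.3434, 0.2192]
tcp_rot: [0.001, -0.686, 0.728, -0.0]
force: [-0.6, 0.2, 0.7]
grip_width: 0.0127
grasp_force: 49.0
```

arm_command([
  [[0,0,0],[0,0,0],1],
  [[0,0,0],[0,0,0],1],
  [[0,0,0],[0,0,0],1],
  [[0,0,10],[0,0,0],1],
  [[0,0,30],[0,0,0],1],
  [[0,0,35],[0,0,0],1],
  [[0,0,35],[0,0,0],1],
  [[6,-27,0],[0,0,-5],1],
  [[6,-27,0],[0,0,-5],1],
  [[6,-27,0],[0,0,-5],1],
])

```text
t: 7.82
tool_pos: [0.5559, 0.2619, 0.3297]
tcp_rot: [0.001, -0.584, 0.812, -0.0]
force: [0.0, -1.2, -0.7]
grip_width: 0.0856
grasp_force: 0.0
```

arm_command([
  [[6,-27,0],[0,0,-5],1],
  [[6,-27,0],[0,0,-5],1],
  [[6,-27,0],[0,0,-5],1],
  [[6,-27,0],[0,0,-5],1],
  [[6,-27,0],[0,0,-5],1],
  [[6,-27,0],[0,0,-5],1],
  [[6,-27,0],[0,0,-5],1],
  [[6,-27,0],[0,0,-5],1],
  [[6,-27,0],[0,0,-5],1],
  [[6,-27,0],[0,0,-5],1],
])

```text
t: 8.65
tool_pos: [0.6158, -0.009, 0.3288]
tcp_rot: [0.0, -0.186, 0.983, -0.0]
force: [0.5, 0.6, -0.7]
grip_width: 0.0854
grasp_force: 0.0
```

arm_command([
  [[6,-27,0],[0,0,-5],1],
  [[6,-27,0],[0,0,-5],1],
  [[6,-27,0],[0,0,-5],1],
  [[6,-27,0],[0,0,-5],1],
  [[0,-27,0],[0,0,-5],1],
  [[0,0,0],[0,0,0],1],
  [[0,0,0],[0,0,0],1],
])

```text
t: 9.23
tool_pos: [0.6396, -0.1439, 0.3283]
tcp_rot: [0.0, 0.03, 1.0, 0.0]
force: [-0.4, -0.2, -0.3]
grip_width: 0.0854
grasp_force: 0.0
```

```bash
python3 - <<'E'
from h import *
np.set_printoptions(precision=4,suppress=True)
s=robot.read_state();print(s["tool_pos"],s["tcp_rot"],s["t"])
i=imaging.camera_info("wrist");im=snap("wrist","w4.png");np.save("w4.npy",i,allow_pickle=True)
snap("scene","s3.png")
E
```

```text
[ 0.6396 -0.1439  0.3283] [0.0001 0.0299 0.9996 0.0001] 9.2333
```

View pics/w4.png

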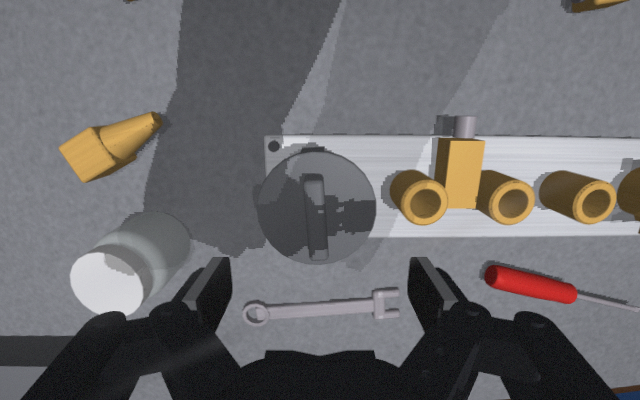

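```bash
python3 - <<'E'
from h import *
np.set_printoptions(precision=4,suppress=True)
i=np.load("w4.npy",allow_pickle=True).item()
print("disc",ray("w",[(317,207),(257,207),(377,207),(317,149),(317,265)],.078,i))
print("bar",ray("w",[(312,176),(318,257)],.102,i))
print("mouth",ray("w",[(424,201),(511,201.5),(594,200.5)],.058,i),"screw",ray("w",[(273,146)],.012,i))
E
```

```text
disc [[ 0.6354 -0.1461  0.078 ]
 [ 0.6326 -0.1916  0.078 ]
 [ 0.6381 -0.1006  0.078 ]
 [ 0.5918 -0.1433  0.078 ]
 [ 0.6846 -0.1492  0.078 ]]
bar [[ 0.606  -0.1473  0.102 ]
 [ 0.665  -0.147   0.102 ]]
mouth [[ 0.6421 -0.0581  0.058 ]
 [ 0.647   0.0159  0.058 ]
 [ 0.6506  0.0904  0.058 ]] screw [[ 0.5949 -0.1851  0.012 ]]
```

arm_command([
  [[0,-3,-17],[0,0,1],1],
  [[0,0,-17],[0,0,1],1],
  [[0,0,-17],[0,0,1],1],
  [[0,0,-17],[0,0,0],1],
  [[0,0,0],[0,0,0],-1],
  [[0,0,0],[0,0,0],-1],
  [[0,0,0],[0,0,0],-1],
  [[0,0,0],[0,0,0],-1],
  [[0,0,0],[0,0,0],-1],
  [[0,0,0],[0,0,0],-1],
])

```text
t: 10.17
tool_pos: [0.6401, -0.1457, 0.261]
tcp_rot: [0.001, 0.003, 1.0, -0.0]
force: [-2.9, 3.0, 27.5]
grip_width: 0.0126
grasp_force: 49.3
```

arm_command([
  [[0,0,0],[0,0,0],-1],
  [[0,0,0],[0,0,0],-1],
  [[0,0,0],[0,0,5],-1],
  [[0,0,0],[0,0,5],-1],
  [[0,0,0],[0,0,5],-1],
  [[0,0,0],[0,0,5],-1],
  [[0,0,0],[0,0,5],-1],
  [[0,0,0],[0,0,5],-1],
  [[0,0,0],[0,0,5],-1],
  [[0,0,0],[0,0,5],-1],
])

```text
t: 11.0
tool_pos: [0.6402, -0.1457, 0.261]
tcp_rot: [0.001, -0.341, 0.94, -0.0]
force: [0.1, 1.3, 5.6]
grip_width: 0.0128
grasp_force: 49.7
```

arm_command([
  [[0,0,0],[0,0,5],-1],
  [[0,0,0],[0,0,5],-1],
  [[0,0,0],[0,0,5],-1],
  [[0,0,0],[0,0,5],-1],
  [[0,0,0],[0,0,5],-1],
  [[0,0,0],[0,0,5],-1],
  [[0,0,0],[0,0,5],-1],
  [[0,0,0],[0,0,5],-1],
  [[0,0,0],[0,0,4],-1],
  [[0,0,0],[0,0,4],-1],
])

```text
t: 11.83
tool_pos: [0.6401, -0.1457, 0.261]
tcp_rot: [0.001, -0.694, 0.72, -0.001]
force: [0.5, 1.7, 6.8]
grip_width: 0.0125
grasp_force: 49.7
```

arm_command([
  [[0,0,0],[0,0,2],-1],
  [[0,0,0],[0,0,0],-1],
  [[0,0,0],[0,0,0],-1],
])

```text
t: 12.08
tool_pos: [0.6401, -0.1457, 0.261]
tcp_rot: [0.001, -0.705, 0.709, -0.001]
force: [-0.4, 0.6, 6.3]
grip_width: 0.0126
grasp_force: 49.7
```

arm_command([
  [[0,0,4],[0,0,0],-1],
  [[0,0,8],[0,0,0],-1],
  [[0,0,12],[0,0,0],-1],
  [[0,0,12],[0,0,0],-1],
  [[0,0,14],[0,0,0],-1],
  [[0,0,14],[0,0,0],-1],
  [[0,0,0],[0,0,0],-1],
  [[-11,27,0],[0,0,0],-1],
  [[-11,27,0],[0,0,0],-1],
  [[-11,27,0],[0,0,0],-1],
])

```text
t: 12.92
tool_pos: [0.6062, -0.0641, 0.3237]
tcp_rot: [-0.0, -0.705, 0.71, 0.0]
force: [-0.5, -0.3, -1.1]
grip_width: 0.0125
grasp_force: 49.1
```

arm_command([
  [[-11,27,0],[0,0,0],-1],
  [[-11,27,0],[0,0,0],-1],
  [[-11,27,0],[0,0,0],-1],
  [[-11,27,0],[0,0,0],-1],
  [[-11,27,0],[0,0,0],-1],
  [[-11,27,0],[0,0,0],-1],
  [[-11,27,0],[0,0,0],-1],
  [[-12,27,0],[0,0,0],-1],
  [[-12,27,0],[0,0,0],-1],
  [[-12,27,0],[0,0,0],-1],
])

```text
t: 13.75
tool_pos: [0.493, 0.2066, 0.3239]
tcp_rot: [0.0, -0.705, 0.709, -0.0]
force: [0.4, 0.7, 0.0]
grip_width: 0.0127
grasp_force: 49.1
```

arm_command([
  [[-12,27,0],[0,0,0],-1],
  [[-12,27,0],[0,0,0],-1],
  [[-12,27,0],[0,0,0],-1],
  [[-12,27,0],[0,0,0],-1],
  [[-12,30,0],[0,0,0],-1],
  [[0,0,-25],[0,0,0],-1],
  [[0,0,-25],[0,0,0],-1],
  [[0,0,-25],[0,0,0],-1],
  [[0,0,-10],[0,0,0],-1],
  [[0,0,0],[0,0,0],-1],
])

```text
t: 14.58
tool_pos: [0.4326, 0.3429, 0.2361]
tcp_rot: [-0.002, -0.705, 0.709, 0.001]
force: [-0.5, -0.1, -1.4]
grip_width: 0.0127
grasp_force: 49.0
```

arm_command([
  [[0,0,-5],[0,0,0],-1],
  [[0,0,-5],[0,0,0],-1],
  [[0,0,-3],[0,0,0],-1],
  [[0,0,0],[0,0,0],-1],
  [[0,0,0],[0,0,0],-1],
])

```text
t: 15.0
tool_pos: [0.434, 0.3434, 0.2263]
tcp_rot: [0.0, -0.705, 0.709, -0.0]
force: [0.2, 0.9, -0.6]
grip_width: 0.0127
grasp_force: 49.0
```

arm_command([
  [[0,0,0],[0,0,0],1],
  [[0,0,0],[0,0,0],1],
  [[0,0,0],[0,0,0],1],
  [[0,0,10],[0,0,0],1],
  [[0,0,30],[0,0,0],1],
  [[0,0,35],[0,0,0],1],
  [[0,0,35],[0,0,0],1],
  [[0,0,0],[0,0,0],1],
])

```text
t: 15.67
tool_pos: [0.4351, 0.3441, 0.3443]
tcp_rot: [0.005, -0.705, 0.709, -0.002]
force: [0.7, 0.8, 1.2]
grip_width: 0.0852
grasp_force: 0.0
```

```bash
python3 - <<'E'
from h import *
t=snap("top","top3.png");s=snap("scene","s4.png")
cv2.imwrite('pics/c5.png',np.hstack([cv2.resize(t[100:300,130:550],(504,240)),cv2.resize(s[80:320,200:490],(290,240))]))
np.set_printoptions(precision=4,suppress=True)
for uv,b in(((411,232),1),((478,182),1),((316,225),0),((460,234),0)):
    print("ins",b,insert_at("top",t,uv,b))
E
```

```text
ins 1 (array([ 0.4507, -0.1438]), array([ 0.0293, -0.9996]), np.float64(-0.05086482470014731), np.float64(0.038063515653073456), np.float64(-88.31991711697906), array([87.667 , 35.1886]), array([413.5083, 231.9558]), np.int32(362))
ins 1 (array([ 0.5847, -0.3332]), array([ 0.3907, -0.9205]), np.float64(-0.05407961786725816), np.float64(0.04007389555110898), np.float64(-66.99886526147093), array([36.8177, 94.2835]), array([478.989 , 181.3599]), np.int32(364))
ins 0 (array([0.476 , 0.1179]), array([ 0.1492, -0.9888]), np.float64(-0.04159883786526079), np.float64(0.030269970679702343), np.float64(-81.41737092948104), array([27.87  , 71.8259]), array([316.8279, 225.4233]), np.int32(215))
ins 0 (array([ 0.4432, -0.2748]), array([ 0.2637, -0.9646]), np.float64(-0.04540847031522797), np.float64(0.03366493920160021), np.float64(-74.70942163422156), array([27.3111, 78.9318]), array([460.7124, 233.4249]), np.int32(233))
```

View pics/c5.png

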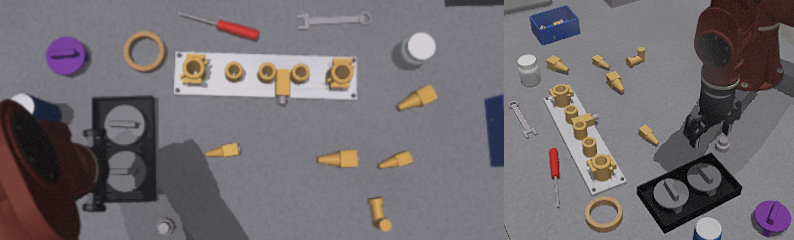

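arm_command([
  [[2.5,-14.5,0],[0,0,-7.1],1],
  [[2.5,-14.5,0],[0,0,-7.1],1],
  [[2.5,-14.5,0],[0,0,-7.1],1],
  [[2.5,-14.5,0],[0,0,-7.1],1],
  [[2.5,-14.5,0],[0,0,-7.1],1],
  [[2.5,-14.5,0],[0,0,-7.1],1],
  [[2.5,-14.5,0],[0,0,-7.1],1],
  [[2.5,-14.5,0],[0,0,-7.1],1],
  [[2.5,-14.5,0],[0,0,-7.1],1],
  [[2.5,-14.5,0],[0,0,-7.1],1],
])

```text
t: 16.6
tool_pos: [0.4584, 0.1976, 0.3346]
tcp_rot: [-0.001, -0.159, 0.987, 0.0]
force: [-0.2, -0.0, -0.1]
grip_width: 0.0854
grasp_force: 0.0
```

arm_command([
  [[2.5,-14.5,0],[0,0,-7.1],1],
  [[2.5,-14.5,0],[0,0,-7.1],1],
  [[2.5,-14.5,0],[0,0,-7.1],1],
  [[2.5,-14.5,0],[0,0,-7.1],1],
  [[2.5,-14.5,0],[0,0,-7.1],1],
  [[2.5,-14.5,0],[0,0,-7.1],1],
  [[2.5,-14.5,0],[0,0,-7.1],1],
  [[2.5,-14.5,0],[0,0,-7.1],1],
  [[2.5,-14.5,0],[0,0,-7.1],1],
  [[2.5,-14.5,0],[0,0,-7.1],1],
])

```text
t: 17.43
tool_pos: [0.4834, 0.0527, 0.3347]
tcp_rot: [-0.001, 0.444, 0.896, -0.0]
force: [0.4, -0.5, -0.2]
grip_width: 0.0856
grasp_force: 0.0
```

arm_command([
  [[2.5,-14.5,-20],[0,0,-7.1],1],
  [[2.5,-14.5,-20],[0,0,-7.1],1],
  [[2.5,-14.5,-20],[0,0,-7.1],1],
  [[2.5,-14.5,-20],[6.4,1,0],1],
  [[0,0,0],[6.4,1,0],1],
  [[0,0,0],[6.4,1,0],1],
  [[0,0,0],[6.4,1,0],1],
  [[0,0,0],[6.4,1,0],1],
  [[0,0,0],[6.4,1,0],1],
  [[0,0,0],[6.4,1,0],1],
])

```text
t: 18.27
tool_pos: [0.4935, -0.0047, 0.2553]
tcp_rot: [-0.278, 0.553, 0.737, 0.271]
force: [-1.2, -0.0, -0.2]
grip_width: 0.0858
grasp_force: 0.0
```

```bash
cat >> h.py <<'E'
from scipy.spatial.transform import Rotation as Rn
def st():
    s=robot.read_state();q=s["tcp_rot"];return s,np.array(s["tool_pos"]),Rn.from_quat([q[1],q[2],q[3],q[0]])
def tool(heading,tilt):
    "heading deg of tool x when vertical (camera side); tilt deg: z leans toward heading (+) "
    h=np.array([np.cos(np.radians(heading)),np.sin(np.radians(heading)),0]);Z=np.array([0,0,1.])
    t=np.radians(tilt);z=-Z*np.cos(t)+h*np.sin(t);x=h*np.cos(t)+Z*np.sin(t);y=np.cross(z,x)
    return Rn.from_matrix(np.c_[x,y,z])
def goal(G,R,d=.155):
    "remaining move so that the grasp point sits at G with orientation R"
    s,p,r=st();tgt=np.array(G)-d*R.as_matrix()[:,2]
    print("t",round(s["t"],2),"shift mm",(1000*(tgt-p)).round(1),"rotvec deg",np.degrees((R*r.inv()).as_rotvec()).round(1),"tcp now",p.round(4),"q",np.round(s["joint_positions"],2),"grip",round(s["grip_width"],4),"F",np.round(s["force"],1))
E
python3 - <<'E'
from h import *
goal([.478,.105,.124],tool(98.6,45))
E
```

```text
t 18.27 shift mm [  0.9   1.3 -21.7] rotvec deg [-1.5  5.2 -5.5] tcp now [ 0.4935 -0.0047  0.2553] q [-0.44  0.12 -0.26  1.71  0.63  0.67] grip 0.0858 F [-1.2 -0.  -0.2]
```

arm_command([
  [[1,1,-12],[-0.8,2.6,-2.7],1],
  [[0,0,-10],[-0.7,2.6,-2.7],1],
  [[0,0,-20],[0,0,0],1],
  [[0,0,-20],[0,0,0],1],
  [[0,0,-20],[0,0,0],1],
  [[0,0,-15],[0,0,0],1],
  [[0,0,0],[0,0,0],1],
  [[0,0,0],[0,0,0],1],
])

```text
t: 18.93
tool_pos: [0.4939, -0.0032, 0.1579]
tcp_rot: [-0.29, 0.603, 0.701, 0.247]
force: [-0.1, 0.9, 1.1]
grip_width: 0.0854
grasp_force: 0.0
```

```bash
python3 - <<'E'
from h import *
goal([.478,.105,.024],tool(98.6,45))
w=snap("wrist","w5.png");s=snap("scene","s5.png")
cv2.imwrite('pics/c6.png',np.hstack([cv2.resize(w,(480,300)),cv2.resize(s[160:280,260:380],(300,300))]))
E
```

```text
t 18.93 shift mm [  0.5  -0.1 -24.3] rotvec deg [ 0.3 -0.2 -0.2] tcp now [ 0.4939 -0.0032  0.1579] q [-0.44  0.23 -0.33  1.52  0.62  0.82] grip 0.0854 F [-0.1  0.9  1.1]
```

View pics/c6.png

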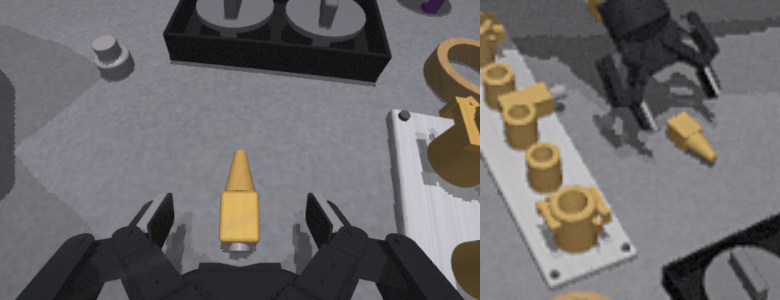

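```bash
python3 - <<'E'
import cv2,numpy as np
r=lambda f,x,y,w:cv2.resize(cv2.imread('pics/'+f)[y:y+w,x:x+w],(266,266),interpolation=cv2.INTER_CUBIC)
a=np.hstack([r('w5.png',275,190,150),r('w4.png',400,100,110),r('w1.png',245,25,90)])
b=np.hstack([r('w1.png',0,15,110),r('top3.png',435,215,50),r('scene0.png',270,120,50)])
cv2.imwrite('pics/c7.png',np.vstack([a,b]))
E
```

```text
(no output)
```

View pics/c7.png

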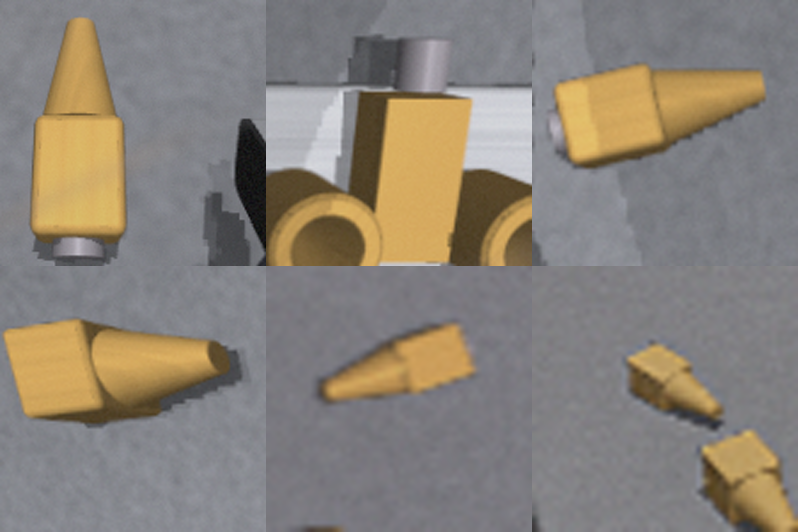

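The enlarged crops show plain tapered inserts (small ones with a short steel stub behind the head). The body at (366,168) is a straight block with a pipe and no taper, so it is not an insert. Picking the first small insert.

arm_command([
  [[0,0,-10],[0,0,0],1],
  [[0,0,-9],[0,0,0],1],
  [[0,0,-5],[0,0,0],1],
  [[0,0,0],[0,0,0],1],
  [[0,0,0],[0,0,0],-1],
  [[0,0,0],[0,0,0],-1],
  [[0,0,0],[0,0,0],-1],
  [[0,0,0],[0,0,0],-1],
  [[0,0,0],[0,0,0],-1],
  [[0,0,0],[0,0,0],-1],
], squeeze=60)

```text
t: 19.87
tool_pos: [0.4949, -0.0037, 0.1351]
tcp_rot: [-0.289, 0.602, 0.702, 0.247]
force: [0.1, -1.6, 3.1]
grip_width: 0.0269
grasp_force: 59.2
```

arm_command([
  [[0,0,0],[0,0,0],-1],
  [[0,0,0],[0,0,0],-1],
  [[0,0,0],[0,0,0],-1],
])

```text
t: 20.12
tool_pos: [0.4949, -0.0038, 0.1351]
tcp_rot: [-0.289, 0.602, 0.702, 0.247]
force: [-0.4, -2.6, 5.2]
grip_width: 0.0271
grasp_force: 59.5
```

```bash
python3 - <<'E'
from h import *
np.set_printoptions(precision=4,suppress=True)
goal([.478,.105,.024],tool(98.6,45))
C=np.array([.649,.018]);yaw=np.radians(-3.2);by=np.array([-np.sin(yaw),np.cos(yaw)])
# head centre at pick relative to tool; insertion grasp point: small home head centre z .080
s,p,r=st()
hc=np.array([.478,.105,.014]); loc=r.inv().apply(hc-p); print("head centre in tool",loc)
np.save("loc.npy",loc)
E
```

```text
t 20.12 shift mm [-0.5  0.4 -1.5] rotvec deg [ 0.3  0.  -0.2] tcp now [ 0.4949 -0.0038  0.1351] q [-0.44  0.26 -0.34  1.47  0.62  0.82] grip 0.0271 F [-0.4 -2.6  5.2]
head centre in tool [-0.0068 -0.      0.1635]
```

arm_command([
  [[0,0,8],[0,0,0],-1],
  [[0,0,20],[0,0,0],-1],
  [[0,0,33],[0,0,0],-1],
  [[0,0,33],[-6.4,-1,0],-1],
  [[0,0,33],[-6.4,-1,0],-1],
  [[0,0,33],[-6.4,-1,0],-1],
  [[0,0,10],[-6.4,-1,0],-1],
  [[0,0,0],[-6.4,-1,0],-1],
  [[0,0,0],[-6.4,-1,0],-1],
  [[0,0,0],[-6.1,-1,0],-1],
])

```text
t: 20.95
tool_pos: [0.4946, -0.0035, 0.3057]
tcp_rot: [0.006, 0.651, 0.759, -0.003]
force: [-0.5, 0.9, -2.7]
grip_width: 0.0266
grasp_force: 59.1
```

arm_command([
  [[4,9,0],[0,0,7.1],-1],
  [[4,9,0],[0,0,7.1],-1],
  [[4,9,0],[0,0,7.1],-1],
  [[4,9,0],[0,0,7.1],-1],
  [[4,9,0],[0,0,7.1],-1],
  [[4,9,0],[0,0,7.1],-1],
  [[4,9,0],[0,0,7.1],-1],
  [[4,9,0],[0,0,7.1],-1],
  [[4,9,0],[0,0,7.1],-1],
  [[4,9,0],[0,0,7.1],-1],
])

```text
t: 21.78
tool_pos: [0.5345, 0.087, 0.3045]
tcp_rot: [0.003, 0.086, 0.996, 0.0]
force: [0.0, -0.4, -1.2]
grip_width: 0.0267
grasp_force: 59.3
```

arm_command([
  [[4,9,0],[0,0,7.1],-1],
  [[0,0,0],[-0.3,-6.4,0],-1],
  [[0,0,0],[-0.3,-6.4,0],-1],
  [[0,0,0],[-0.3,-6.4,0],-1],
  [[0,0,0],[-0.3,-6.4,0],-1],
  [[0,0,0],[-0.3,-6.4,0],-1],
  [[0,0,0],[-0.3,-6.4,0],-1],
  [[0,0,0],[-0.3,-6.4,0],-1],
  [[0,0,0],[0,0,0],-1],
])

```text
t: 22.53
tool_pos: [0.5365, 0.0959, 0.3009]
tcp_rot: [0.385, 0.025, 0.923, -0.007]
force: [-1.9, 0.2, -2.8]
grip_width: 0.0268
grasp_force: 59.5
```

```bash
cat >> h.py <<'E'
def place(sx,sy,hz,loc,R):
    "remaining move so that the held head centre is over seat (sx,sy) at height hz"
    s,p,r=st();tgt=np.array([sx,sy,hz])-R.apply(loc)
    print("t",round(s["t"],2),"shift mm",(1000*(tgt-p)).round(1),"rotvec deg",np.degrees((R*r.inv()).as_rotvec()).round(1),"tcp now",p.round(4),"q",np.round(s["joint_positions"],2),"grip",round(s["grip_width"],4),"F",np.round(s["force"],1))
E
python3 - <<'E'
from h import *
place(.653,.093,.080,np.load("loc.npy"),tool(177,-45))
E
```

```text
t 22.53 shift mm [  -3.8    3.4 -110.1] rotvec deg [-0.4  0.3 -0.1] tcp now [0.5365 0.0959 0.3009] q [-0.07 -0.67 -0.88  0.57  0.02 -0.01] grip 0.0268 F [-1.9  0.2 -2.8]
```

arm_command([
  [[-5,4,0],[-0.4,0.3,0],-1],
  [[0,0,-20],[0,0,0],-1],
  [[0,0,-20],[0,0,0],-1],
  [[0,0,-20],[0,0,0],-1],
  [[0,0,-10],[0,0,0],-1],
  [[0,0,-10],[0,0,0],-1],
  [[0,0,-8],[0,0,0],-1],
  [[0,0,-7],[0,0,0],-1],
  [[0,0,0],[0,0,0],-1],
  [[0,0,0],[0,0,0],-1],
])

```text
t: 23.37
tool_pos: [0.5338, 0.0994, 0.2099]
tcp_rot: [0.382, 0.024, 0.924, -0.01]
force: [-0.3, 1.1, -1.2]
grip_width: 0.0269
grasp_force: 59.5
```

```bash
python3 - <<'E'
from h import *
place(.652,.0935,.080,np.load("loc.npy"),tool(177,-45))
s=snap("scene","s6.png");w=snap("wrist","w6.png");t=snap("top","top6.png")
cv2.imwrite('pics/c8.png',np.hstack([cv2.resize(s[150:270,220:340],(400,400)),cv2.resize(t[120:200,280:360],(400,400))]))
E
```

```text
t 23.37 shift mm [ -2.1   0.5 -19.1] rotvec deg [ 0.  -0.1 -0. ] tcp now [0.5338 0.0994 0.2099] q [-0.06 -0.58 -0.99  0.38  0.   -0.  ] grip 0.0269 F [-0.3  1.1 -1.2]
```

View pics/c8.png

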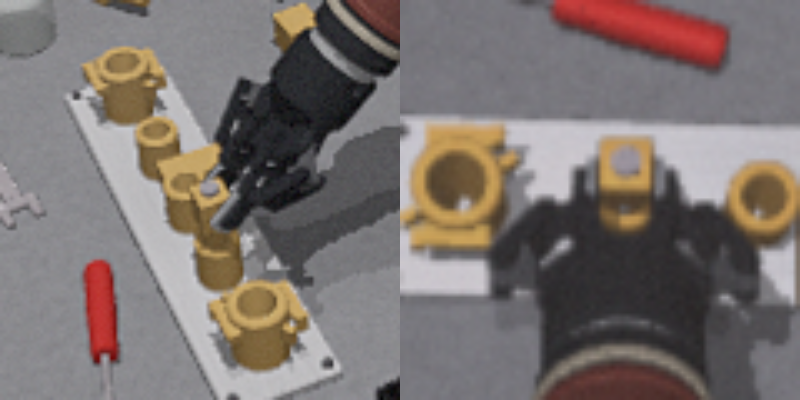

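arm_command([
  [[-1,0,-5],[0,0,0],-1],
  [[-1,0,-5],[0,0,0],-1],
  [[0,0,-3],[0,0,0],-1],
  [[0,0,-2],[0,0,0],-1],
  [[0,0,0],[0,0,0],-1],
])

```text
t: 23.93
tool_pos: [0.5321, 0.0993, 0.1951]
tcp_rot: [0.383, 0.024, 0.923, -0.01]
force: [6.8, -0.4, -2.0]
grip_width: 0.027
grasp_force: 59.3
```

arm_command([
  [[0,0,-2],[0,0,0],-1],
  [[0,0,-1],[0,0,0],-1],
  [[0,0,-1],[0,0,0],-1],
  [[0,0,0],[0,0,0],-1],
])

```text
t: 24.27
tool_pos: [0.5325, 0.0993, 0.192]
tcp_rot: [0.384, 0.024, 0.923, -0.01]
force: [8.3, 0.5, 2.4]
grip_width: 0.0268
grasp_force: 59.7
```

arm_command([
  [[2,0,0],[0,0,0],-1],
  [[0,0,-2],[0,0,0],-1],
  [[0,0,-2],[0,0,0],-1],
  [[0,0,0],[0,0,0],-1],
])

```text
t: 24.6
tool_pos: [0.5351, 0.0995, 0.1909]
tcp_rot: [0.385, 0.024, 0.923, -0.011]
force: [-43.8, -2.1, 40.1]
grip_width: 0.0269
grasp_force: 70.6
```

arm_command([
  [[-1,0,2],[0,0,0],-1],
  [[0,0,0],[0,0,0],0.1],
  [[0,0,0],[0,0,0],0.1],
  [[0,0,0],[0,0,0],0.1],
  [[-10,0,10],[0,0,0],0.1],
  [[-20,0,20],[0,0,0],0.1],
  [[-20,0,20],[0,0,0],0.1],
  [[-10,0,25],[0,0,0],0.1],
  [[0,0,25],[0,0,0],0.1],
  [[0,0,0],[0,0,0],0.1],
])

```text
t: 25.43
tool_pos: [0.494, 0.105, 0.2911]
tcp_rot: [0.38, 0.025, 0.925, -0.012]
force: [0.1, 0.1, 1.2]
grip_width: 0.0471
grasp_force: 0.0
```

```bash
python3 - <<'E'
from h import *
np.set_printoptions(precision=4,suppress=True)
s,p,r=st();print(p,s["t"],s["joint_positions"],s["force"])
t=snap("top","top7.png");sc=snap("scene","s7.png")
for uv,b in(((411,232),1),((478,182),1),((460,234),0)):
    print("ins",b,insert_at("top",t,uv,b))
# placed small: head top centre expected (.653,.093,.098)
print(proj("top",[.653,.093,.098]),proj("scene",[.653,.093,.098]))
cv2.imwrite('pics/c9.png',np.hstack([cv2.resize(sc[150:270,220:340],(400,400)),cv2.resize(t[120:200,280:360],(400,400))]))
E
```

```text
[0.494  0.105  0.2911] 25.4333 [-0.048  -0.8414 -0.9941  0.6388 -0.0075  0.0021] [0.1466 0.078  1.191 ]
ins 1 (array([ 0.4506, -0.144 ]), array([ 0.0237, -0.9997]), np.float64(-0.0510315484922001), np.float64(0.038486431057324764), np.float64(-88.64007356772383), array([89.6388, 35.1886]), array([413.584 , 231.9945]), np.int32(363))
ins 1 (array([ 0.5848, -0.3335]), array([ 0.3926, -0.9197]), np.float64(-0.054416750544522316), np.float64(0.03974928183706273), np.float64(-66.88241894919295), array([36.8177, 94.2835]), array([479.105 , 181.3287]), np.int32(362))
ins 0 (array([ 0.4432, -0.2751]), array([ 0.2634, -0.9647]), np.float64(-0.04388165604712115), np.float64(0.03345244781214323), np.float64(-74.726026301593), array([28.073 , 77.0806]), array([460.794 , 233.4249]), np.int32(233))
[[324.437  155.0141]] [[283.1024 210.807 ]]
```

arm_command([
  [[0,0,0],[0.3,6.4,0],0.1],
  [[0,-20,0],[0.3,6.4,0],0.1],
  [[0,-25,0],[0.3,6.4,0],1],
  [[0,-25,0],[0.3,6.4,0],1],
  [[0,-25,0],[0.3,6.4,0],1],
  [[0,-25,0],[0.3,6.4,0],1],
  [[0,-25,0],[0.3,6.4,0],1],
  [[-2,-25,0],[0,0,-7.1],1],
  [[-2,-25,0],[0,0,-7.1],1],
  [[-2,-25,0],[0,0,-7.1],1],
])

```text
t: 26.37
tool_pos: [0.486, -0.1162, 0.2833]
tcp_rot: [-0.008, 0.212, 0.977, -0.002]
force: [-0.3, -0.1, 0.7]
grip_width: 0.0856
grasp_force: 0.0
```

arm_command([
  [[-2,-25,0],[0,0,-7.1],1],
  [[-2,-25,0],[0,0,-7.1],1],
  [[-2,-25,0],[0,0,-7.1],1],
  [[-2,-25,0],[0,0,-7.1],1],
  [[-2,-25,0],[0,0,-7.1],1],
  [[-2,-25,0],[0,0,-7.1],1],
  [[-2,-25,0],[0,0,-7.1],1],
  [[0,-25,0],[6.2,1.7,0],1],
  [[0,-25,0],[6.2,1.7,0],1],
  [[0,-25,0],[6.2,1.7,0],1],
])

```text
t: 27.2
tool_pos: [0.4719, -0.3656, 0.2846]
tcp_rot: [-0.141, 0.591, 0.787, 0.104]
force: [0.4, -0.4, 0.7]
grip_width: 0.0855
grasp_force: 0.0
```

arm_command([
  [[0,0,-10],[6.2,1.7,0],1],
  [[0,0,-10],[6.2,1.7,0],1],
  [[0,0,-10],[6.2,1.7,0],1],
  [[0,0,-10],[6.2,1.7,0],1],
  [[0,0,0],[0,0,0],1],
  [[0,0,0],[0,0,0],1],
])

```text
t: 27.7
tool_pos: [0.4721, -0.365, 0.2421]
tcp_rot: [-0.311, 0.553, 0.737, 0.234]
force: [0.3, 0.5, -0.0]
grip_width: 0.0855
grasp_force: 0.0
```

```bash
python3 - <<'E'
from h import *
goal([.4468,-.288,.024],tool(105.3,45))
t=snap("top","top8.png")
m=brass(t)
k,lab,s_,c=cv2.connectedComponentsWithStats(m)
print([(c[j].round(1),s_[j]) for j in range(1,k) if s_[j,4]>25 and 260<c[j][0]<450 and c[j][1]<200])
E
```

```text
t 27.7 shift mm [   3.6  -28.7 -108.5] rotvec deg [-0.7 -0.1 -0.9] tcp now [ 0.4721 -0.365   0.2421] q [-0.93  0.71  0.4   2.04  0.25  0.25] grip 0.0855 F [ 0.3  0.5 -0. ]
[(array([291.2, 156.9]), array([280, 145,  23,  25, 413], dtype=int32)), (array([413.3, 160.8]), array([402, 149,  24,  25, 432], dtype=int32)), (array([324.4, 159. ]), array([318, 150,  14,  18, 161], dtype=int32)), (array([365.9, 163.6]), array([345, 153,  43,  27, 625], dtype=int32))]
```

arm_command([
  [[1,-7,-20],[-0.3,0,-0.4],1],
  [[1,-7,-20],[-0.4,0,-0.5],1],
  [[1,-7,-20],[0,0,0],1],
  [[1,-8,-20],[0,0,0],1],
  [[0,0,-10],[0,0,0],1],
  [[0,0,0],[0,0,0],1],
  [[0,0,0],[0,0,0],1],
])

```text
t: 28.33
tool_pos: [0.4769, -0.3937, 0.1576]
tcp_rot: [-0.302, 0.56, 0.736, 0.231]
force: [0.1, 0.0, 0.3]
grip_width: 0.0856
grasp_force: 0.0
```

```bash
python3 - <<'E'
from h import *
goal([.4468,-.288,.024],tool(105.3,45))
i=imaging.camera_info("wrist");w=snap("wrist","w8.png")
# brass head seen by wrist: where is it relative to the finger centre line
m=brass(w);k,lab,s_,c=cv2.connectedComponentsWithStats(m)
print([(c[j].round(1),s_[j]) for j in range(1,k) if s_[j,4]>100])
w5=brass(cv2.imread('pics/w5.png'));k,lab,s_,c=cv2.connectedComponentsWithStats(w5)
print([(c[j].round(1),s_[j]) for j in range(1,k) if s_[j,4]>100])
E
```

```text
t 28.33 shift mm [ -1.2   0.  -24. ] rotvec deg [ 0.2  0.1 -0.1] tcp now [ 0.4769 -0.3937  0.1576] q [-0.95  0.84  0.45  1.93  0.24  0.25] grip 0.0856 F [0.1 0.  0.3]
[(array([609.2,  82.7]), array([  548,     0,    92,   200, 10176], dtype=int32)), (array([369.4, 105.7]), array([ 336,   54,   64,  105, 3887], dtype=int32)), (array([163.4, 146.9]), array([  97,  103,  133,   80, 5702], dtype=int32)), (array([314. , 271.1]), array([ 288,  199,   54,  127, 5050], dtype=int32))]
[(array([609.9, 154. ]), array([ 566,   51,   74,  199, 9992], dtype=int32)), (array([319.1, 273. ]), array([ 292,  200,   54,  127, 5062], dtype=int32)), (array([623.6, 356. ]), array([ 602,  320,   38,   80, 2241], dtype=int32))]
```

arm_command([
  [[-2,0,-10],[0,0,0],1],
  [[-1,0,-9],[0,0,0],1],
  [[0,0,-5],[0,0,0],1],
  [[0,0,0],[0,0,0],1],
  [[0,0,0],[0,0,0],-1],
  [[0,0,0],[0,0,0],-1],
  [[0,0,0],[0,0,0],-1],
  [[0,0,0],[0,0,0],-1],
  [[0,0,0],[0,0,0],-1],
  [[0,0,0],[0,0,0],-1],
])

```text
t: 29.22
tool_pos: [0.4737, -0.3943, 0.1322]
tcp_rot: [-0.303, 0.56, 0.735, 0.232]
force: [0.7, -1.9, 2.5]
grip_width: 0.0271
grasp_force: 59.3
```

arm_command([
  [[0,0,0],[0,0,0],-1],
  [[0,0,0],[0,0,0],-1],
  [[0,0,0],[0,0,0],-1],
])

```text
t: 29.47
tool_pos: [0.4737, -0.3943, 0.1321]
tcp_rot: [-0.303, 0.56, 0.735, 0.232]
force: [0.3, -2.8, 3.9]
grip_width: 0.0274
grasp_force: 59.3
```

```bash
python3 - <<'E'
from h import *
s,p,r=st();hc=np.array([.4468,-.288,.014]);loc=r.inv().apply(hc-p);print(p,loc);loc[1]=0;np.save("loc.npy",loc)
E
```

```text
[ 0.47367506 -0.39429451  0.13214555] [-0.00564195  0.00210521  0.161068  ]
```

arm_command([
  [[0,0,8],[0,0,0],-1],
  [[0,0,20],[0,0,0],-1],
  [[0,5,25],[-3,-0.8,0],-1],
  [[0,5,25],[-6.2,-1.7,0],-1],
  [[0,5,30],[-6.2,-1.7,0],-1],
  [[0,5,30],[-6.2,-1.7,0],-1],
  [[0,10,20],[-6.2,-1.7,0],-1],
  [[0,10,10],[-6.2,-1.7,0],-1],
  [[0,20,0],[-6.2,-1.7,0],-1],
  [[0,20,0],[-3.2,-0.9,0],-1],
])

```text
t: 30.3
tool_pos: [0.4736, -0.3133, 0.3016]
tcp_rot: [0.005, 0.606, 0.795, -0.002]
force: [-0.6, 1.0, -1.3]
grip_width: 0.0267
grasp_force: 59.2
```

arm_command([
  [[5,26,0],[0,0,7.1],-1],
  [[5,26,0],[0,0,7.1],-1],
  [[5,26,0],[0,0,7.1],-1],
  [[5,26,0],[0,0,7.1],-1],
  [[5,26,0],[0,0,7.1],-1],
  [[5,26,0],[0,0,7.1],-1],
  [[5,26,0],[0,0,7.1],-1],
  [[5,26,0],[0,0,7.1],-1],
  [[5,26,0],[0,0,7.1],-1],
  [[5,26,0],[0,0,7.1],-1],
])

```text
t: 31.13
tool_pos: [0.5233, -0.0526, 0.2998]
tcp_rot: [0.001, 0.029, 1.0, 0.0]
force: [-0.2, 0.1, -3.4]
grip_width: 0.0271
grasp_force: 59.3
```

arm_command([
  [[0,0,0],[0,0,0.7],-1],
  [[0,0,0],[-0.3,-6.4,0],-1],
  [[0,0,0],[-0.3,-6.4,0],-1],
  [[0,0,0],[-0.3,-6.4,0],-1],
  [[0,0,0],[-0.3,-6.4,0],-1],
  [[0,0,0],[-0.3,-6.4,0],-1],
  [[0,0,0],[-0.3,-6.4,0],-1],
  [[0,0,0],[-0.3,-6.4,0],-1],
  [[0,0,0],[0,0,0],-1],
])

```text
t: 31.88
tool_pos: [0.5217, -0.0534, 0.2962]
tcp_rot: [0.383, 0.024, 0.924, -0.007]
force: [-1.0, -0.4, -2.8]
grip_width: 0.0272
grasp_force: 59.6
```

```bash
python3 - <<'E'
from h import *
place(.646,-.056,.080,np.load("loc.npy"),tool(177,-45))
E
```

```text
t 31.88 shift mm [   6.6    3.6 -106.3] rotvec deg [-0.3  0.  -0.1] tcp now [ 0.5217 -0.0534  0.2962] q [-0.42 -0.76 -0.93  0.64  0.26 -0.26] grip 0.0272 F [-1.  -0.4 -2.8]
```

arm_command([
  [[7,4,0],[-0.3,0,0],-1],
  [[0,0,-20],[0,0,0],-1],
  [[0,0,-20],[0,0,0],-1],
  [[0,0,-20],[0,0,0],-1],
  [[0,0,-10],[0,0,0],-1],
  [[0,0,-8],[0,0,0],-1],
  [[0,0,-7],[0,0,0],-1],
  [[0,0,0],[0,0,0],-1],
  [[0,0,0],[0,0,0],-1],
])

```text
t: 32.63
tool_pos: [0.5308, -0.0502, 0.2153]
tcp_rot: [0.382, 0.023, 0.924, -0.01]
force: [0.0, 0.4, -1.0]
grip_width: 0.0269
grasp_force: 59.7
```

arm_command([
  [[0,0,-5],[0,0,0],-1],
  [[0,0,-5],[0,0,0],-1],
  [[0,0,-3],[0,0,0],-1],
  [[0,0,-3],[0,0,0],-1],
  [[0,0,0],[0,0,0],-1],
])

```text
t: 33.05
tool_pos: [0.5311, -0.0504, 0.2002]
tcp_rot: [0.383, 0.023, 0.923, -0.011]
force: [-8.2, 0.0, 6.3]
grip_width: 0.0269
grasp_force: 62.0
```

```bash
python3 - <<'E'
from h import *
place(.646,-.056,.080,np.load("loc.npy"),tool(177,-45))
E
```

```text
t 33.05 shift mm [ -2.8   0.6 -10.3] rotvec deg [ 0.2  0.1 -0.1] tcp now [ 0.5311 -0.0504  0.2002] q [-0.4  -0.62 -1.03  0.4   0.24 -0.25] grip 0.0269 F [-8.2  0.   6.3]
```

arm_command([
  [[-3,0,0],[0,0,0],-1],
  [[0,0,-3],[0,0,0],-1],
  [[0,0,-3],[0,0,0],-1],
  [[0,0,0],[0,0,0],-1],
])

```text
t: 33.38
tool_pos: [0.5283, -0.0505, 0.1938]
tcp_rot: [0.384, 0.023, 0.923, -0.011]
force: [7.4, -1.1, -0.9]
grip_width: 0.0269
grasp_force: 59.8
```

arm_command([
  [[0,0,-2],[0,0,0],-1],
  [[0,0,-2],[0,0,0],-1],
  [[0,0,0],[0,0,0],-1],
])

```text
t: 33.63
tool_pos: [0.5291, -0.0506, 0.1922]
tcp_rot: [0.385, 0.022, 0.923, -0.011]
force: [-24.1, 1.9, 25.4]
grip_width: 0.027
grasp_force: 65.6
```

arm_command([
  [[-1,0,-1],[0,0,0],-1],
  [[0,0,-1],[0,0,0],-1],
  [[0,0,0],[0,0,0],-1],
])

```text
t: 33.88
tool_pos: [0.5287, -0.0507, 0.1918]
tcp_rot: [0.386, 0.022, 0.922, -0.011]
force: [-30.5, 4.5, 34.0]
grip_width: 0.027
grasp_force: 67.0
```

arm_command([
  [[0,0,2],[0,0,0],-1],
  [[0,0,0],[0,0,0],0.1],
  [[0,0,0],[0,0,0],0.1],
  [[0,0,0],[0,0,0],0.1],
  [[-10,0,10],[0,0,0],0.1],
  [[-15,0,20],[0,0,0],0.1],
  [[-10,0,25],[0,0,0],0.1],
  [[0,0,25],[0.3,6.4,0],0.1],
  [[0,0,10],[0.3,6.4,0],0.1],
  [[0,-5,0],[0.3,6.4,0],0.5],
])

```text
t: 34.72
tool_pos: [0.4988, -0.0562, 0.2822]
tcp_rot: [0.22, 0.023, 0.975, -0.007]
force: [1.3, -0.5, 0.1]
grip_width: 0.0575
grasp_force: 0.0
```

arm_command([
  [[0,-10,0],[0.3,6.4,0],1],
  [[0,-10,0],[0.3,6.4,0],1],
  [[0,-10,0],[0.3,6.4,0],1],
  [[0,-10,0],[0.3,6.4,0],1],
  [[-3,-15,0],[0,0,-7.1],1],
  [[-3,-15,0],[0,0,-7.1],1],
  [[-3,-15,0],[0,0,-7.1],1],
  [[-3,-15,0],[0,0,-7.1],1],
  [[-3,-15,0],[0,0,-7.1],1],
  [[-3,-15,0],[0,0,-7.1],1],
])

```text
t: 35.55
tool_pos: [0.4799, -0.1868, 0.278]
tcp_rot: [-0.003, 0.388, 0.922, -0.0]
force: [-0.3, 0.1, 0.9]
grip_width: 0.0855
grasp_force: 0.0
```

arm_command([
  [[-3,-15,0],[0,0,-7.1],1],
  [[-3,-15,0],[0,0,-7.1],1],
  [[-3,-15,0],[0,0,-7.1],1],
  [[-3,-15,0],[0,0,-7.1],1],
  [[-3,-15,0],[0,0,-7.1],1],
  [[-3,-10,0],[0,0,-7.1],1],
  [[0,0,0],[6.4,0.2,0],1],
  [[0,0,0],[6.4,0.2,0],1],
  [[0,0,0],[6.4,0.2,0],1],
  [[0,0,-10],[6.4,0.2,0],1],
])

```text
t: 36.38
tool_pos: [0.4626, -0.2717, 0.2702]
tcp_rot: [-0.161, 0.676, 0.701, 0.157]
force: [0.3, -0.2, -0.5]
grip_width: 0.0857
grasp_force: 0.0
```

arm_command([
  [[0,0,-10],[6.4,0.2,0],1],
  [[0,0,-10],[6.4,0.2,0],1],
  [[0,0,-10],[6.4,0.2,0],1],
  [[0,0,0],[0,0,0],1],
])

```text
t: 36.72
tool_pos: [0.4611, -0.2711, 0.2334]
tcp_rot: [-0.281, 0.641, 0.662, 0.268]
force: [-0.7, -0.6, -1.0]
grip_width: 0.0849
grasp_force: 0.0
```

```bash
python3 - <<'E'
from h import *
np.set_printoptions(precision=4,suppress=True)
goal([.451,-.1615,.027],tool(91.5,45))
t=snap("top","top9.png")
for uv,b in(((411,232),1),((478,182),1)): print("ins",b,insert_at("top",t,uv,b)[:5])
k,lab,s_,c=cv2.connectedComponentsWithStats(brass(t))
print([(c[j].round(1),s_[j]) for j in range(1,k) if s_[j,4]>25 and 260<c[j][0]<450 and c[j][1]<200])
E
```

```text
t 36.72 shift mm [ -7.2   0.  -96.8] rotvec deg [-0.7 -0.3 -0.5] tcp now [ 0.4611 -0.2711  0.2334] q [-0.89  0.42  0.03  1.86  0.45  0.49] grip 0.0849 F [-0.7 -0.6 -1. ]
ins 1 (array([ 0.4507, -0.1441]), array([ 0.0218, -0.9998]), np.float64(-0.05116138779760417), np.float64(0.0383653011094374), np.float64(-88.7493096488509))
ins 1 (array([ 0.5846, -0.3333]), array([ 0.3878, -0.9217]), np.float64(-0.05542085155867167), np.float64(0.03997652474636959), np.float64(-67.18148402274922))
[(array([291.3, 156.9]), array([280, 145,  23,  25, 416], dtype=int32)), (array([413.3, 160.9]), array([402, 149,  24,  25, 434], dtype=int32)), (array([324.4, 158.8]), array([318, 150,  14,  18, 159], dtype=int32)), (array([365.6, 163.6]), array([345, 152,  43,  28, 611], dtype=int32))]
```

arm_command([
  [[-4,0,-20],[-0.7,-0.3,-0.5],1],
  [[-3,0,-20],[0,0,0],1],
  [[0,0,-20],[0,0,0],1],
  [[0,0,-15],[0,0,0],1],
  [[0,0,0],[0,0,0],1],
  [[0,0,0],[0,0,0],1],
])

```text
t: 37.27
tool_pos: [0.4554, -0.271, 0.1647]
tcp_rot: [-0.268, 0.645, 0.665, 0.264]
force: [-0.0, -0.3, -0.2]
grip_width: 0.0855
grasp_force: 0.0
```

```bash
python3 - <<'E'
from h import *
goal([.451,-.1615,.027],tool(91.3,45))
w=snap("wrist","w9.png")
k,lab,s_,c=cv2.connectedComponentsWithStats(brass(w))
print([(c[j].round(1),s_[j]) for j in range(1,k) if s_[j,4]>100])
E
```

```text
t 37.27 shift mm [ -1.9  -0.1 -28.1] rotvec deg [ 0.8  0.4 -0.3] tcp now [ 0.4554 -0.271   0.1647] q [-0.89  0.46 -0.05  1.71  0.44  0.5 ] grip 0.0855 F [-0.  -0.3 -0.2]
[(array([537.8,  20.5]), array([ 508,    0,   68,   47, 2076], dtype=int32)), (array([577.8, 104.8]), array([  500,    26,   140,   154, 12754], dtype=int32)), (array([311.4, 265. ]), array([ 273,  180,   75,  147, 7891], dtype=int32)), (array([613.4, 257.9]), array([ 575,  193,   65,  121, 5604], dtype=int32)), (array([139.1, 391.4]), array([129, 377,  17,  23, 200], dtype=int32))]
```

arm_command([
  [[-3,0,-10],[0.8,0.4,0],1],
  [[0,0,-10],[0,0,0],1],
  [[0,0,-8],[0,0,0],1],
  [[0,0,0],[0,0,0],1],
  [[0,0,0],[0,0,0],-1],
  [[0,0,0],[0,0,0],-1],
  [[0,0,0],[0,0,0],-1],
  [[0,0,0],[0,0,0],-1],
  [[0,0,0],[0,0,0],-1],
  [[0,0,0],[0,0,0],-1],
], squeeze=75)

```text
t: 38.15
tool_pos: [0.4524, -0.2715, 0.1365]
tcp_rot: [-0.274, 0.644, 0.662, 0.267]
force: [-0.1, -1.7, 4.0]
grip_width: 0.0368
grasp_force: 75.1
```

arm_command([
  [[0,0,0],[0,0,0],-1],
  [[0,0,0],[0,0,0],-1],
])

```text
t: 38.32
tool_pos: [0.4524, -0.2715, 0.1365]
tcp_rot: [-0.274, 0.644, 0.662, 0.267]
force: [0.4, -2.7, 5.6]
grip_width: 0.037
grasp_force: 75.3
```

```bash
python3 - <<'E'
from h import *
s,p,r=st();hc=np.array([.451,-.1615,.019]);loc=r.inv().apply(hc-p);print(p,loc,s["joint_positions"].round(2));loc[1]=0;np.save("loc.npy",loc)
E
```

```text
[ 0.45238987 -0.27150427  0.13647667] [-0.00543141  0.00156743  0.16084677] [-0.9   0.51 -0.05  1.68  0.44  0.49]
```

arm_command([
  [[0,0,8],[0,0,0],-1],
  [[0,0,20],[0,0,0],-1],
  [[0,0,30],[0,0,0],-1],
  [[0,0,30],[-6.4,-0.2,0],-1],
  [[0,0,30],[-6.4,-0.2,0],-1],
  [[0,0,30],[-6.4,-0.2,0],-1],
  [[0,0,10],[-6.4,-0.2,0],-1],
  [[0,0,0],[-6.4,-0.2,0],-1],
  [[0,0,0],[-6.4,-0.2,0],-1],
  [[0,0,0],[-6.4,-0.2,0],-1],
])

```text
t: 39.15
tool_pos: [0.4521, -0.271, 0.2946]
tcp_rot: [0.001, 0.697, 0.717, 0.001]
force: [-0.5, 0.6, -4.6]
grip_width: 0.037
grasp_force: 75.3
```

arm_command([
  [[6,11,0],[0,0,7.1],-1],
  [[6,11,0],[0,0,7.1],-1],
  [[6,11,0],[0,0,7.1],-1],
  [[6,11,0],[0,0,7.1],-1],
  [[6,11,0],[0,0,7.1],-1],
  [[6,11,0],[0,0,7.1],-1],
  [[6,11,0],[0,0,7.1],-1],
  [[6,11,0],[0,0,7.1],-1],
  [[6,11,0],[0,0,7.1],-1],
  [[6,11,0],[0,0,7.1],-1],
])

```text
t: 39.98
tool_pos: [0.5121, -0.1603, 0.2935]
tcp_rot: [-0.003, 0.148, 0.989, 0.002]
force: [-0.5, -1.1, -4.2]
grip_width: 0.0369
grasp_force: 75.9
```

arm_command([
  [[6,11,0],[0,0,7.1],-1],
  [[6,11,0],[0,0,7.1],-1],
  [[0,0,0],[-0.3,-6.4,0],-1],
  [[0,0,0],[-0.3,-6.4,0],-1],
  [[0,0,0],[-0.3,-6.4,0],-1],
  [[0,0,0],[-0.3,-6.4,0],-1],
  [[0,0,0],[-0.3,-6.4,0],-1],
  [[0,0,0],[-0.3,-6.4,0],-1],
  [[0,0,0],[-0.3,-6.4,0],-1],
  [[0,0,0],[0,0,0],-1],
])

```text
t: 40.82
tool_pos: [0.5223, -0.1379, 0.29]
tcp_rot: [0.379, 0.025, 0.925, -0.005]
force: [-2.8, 0.8, -4.9]
grip_width: 0.037
grasp_force: 76.1
```

```bash
python3 - <<'E'
from h import *
place(.640,-.1457,.094,np.load("loc.npy"),tool(177,-45))
E
```

```text
t 40.82 shift mm [  0.3  -1.6 -86.1] rotvec deg [-0.6 -0.4 -0.1] tcp now [ 0.5223 -0.1379  0.29  ] q [-0.59 -0.65 -0.87  0.65  0.38 -0.4 ] grip 0.037 F [-2.8  0.8 -4.9]
```

arm_command([
  [[0,-2,-20],[-0.6,-0.4,0],-1],
  [[0,0,-20],[0,0,0],-1],
  [[0,0,-15],[0,0,0],-1],
  [[0,0,-10],[0,0,0],-1],
  [[0,0,0],[0,0,0],-1],
  [[0,0,0],[0,0,0],-1],
])

```text
t: 41.32
tool_pos: [0.5242, -0.1412, 0.2287]
tcp_rot: [0.381, 0.023, 0.924, -0.01]
force: [0.6, 0.1, -3.0]
grip_width: 0.0371
grasp_force: 76.1
```

```bash
python3 - <<'E'
from h import *
place(.640,-.1457,.094,np.load("loc.npy"),tool(177,-45))
E
```

```text
t 41.32 shift mm [ -1.6   1.6 -24.8] rotvec deg [ 0.1 -0.1 -0.1] tcp now [ 0.5242 -0.1412  0.2287] q [-0.59 -0.59 -0.95  0.51  0.37 -0.41] grip 0.0371 F [ 0.6  0.1 -3. ]
```

arm_command([
  [[-1,1.5,-6],[0,0,0],-1],
  [[0,0,-6],[0,0,0],-1],
  [[0,0,-4],[0,0,0],-1],
  [[0,0,-3],[0,0,0],-1],
  [[0,0,0],[0,0,0],-1],
])

```text
t: 41.73
tool_pos: [0.5231, -0.14, 0.21]
tcp_rot: [0.382, 0.023, 0.924, -0.011]
force: [-8.3, -0.7, 1.1]
grip_width: 0.037
grasp_force: 77.8
```

arm_command([
  [[0,0,-2],[0,0,0],-1],
  [[0,0,-2],[0,0,0],-1],
  [[0,0,0],[0,0,0],-1],
])

```text
t: 41.98
tool_pos: [0.5238, -0.1403, 0.2084]
tcp_rot: [0.384, 0.023, 0.923, -0.012]
force: [-25.1, 4.8, 19.0]
grip_width: 0.0368
grasp_force: 81.6
```

arm_command([
  [[-2,0.5,0],[0,0,0],-1],
  [[0,0,-1],[0,0,0],-1],
  [[0,0,-2],[0,0,0],-1],
  [[0,0,0],[0,0,0],-1],
])

```text
t: 42.32
tool_pos: [0.5226, -0.1401, 0.2062]
tcp_rot: [0.385, 0.022, 0.922, -0.012]
force: [-8.7, 0.9, 12.6]
grip_width: 0.0372
grasp_force: 79.9
```

```bash
python3 - <<'E'
from h import *
place(.640,-.1457,.094,np.load("loc.npy"),tool(177,-45))
E
```

```text
t 42.32 shift mm [ 0.   0.5 -2.3] rotvec deg [ 0.3  0.3 -0.1] tcp now [ 0.5226 -0.1401  0.2062] q [-0.6  -0.57 -0.98  0.45  0.37 -0.41] grip 0.0372 F [-8.7  0.9 12.6]
```

arm_command([
  [[-0.5,0,-2],[0,0,0],-1],
  [[0,0,-2],[0,0,0],-1],
  [[0,0,0],[0,0,0],-1],
])

```text
t: 42.57
tool_pos: [0.5229, -0.1404, 0.2056]
tcp_rot: [0.387, 0.022, 0.922, -0.012]
force: [-51.0, 10.7, 48.9]
grip_width: 0.0371
grasp_force: 87.4
```

arm_command([
  [[-1,0,-1],[0,0,0],-1],
  [[0,0,0],[0,0,0],-1],
])

```text
t: 42.73
tool_pos: [0.5224, -0.1404, 0.2052]
tcp_rot: [0.388, 0.021, 0.921, -0.012]
force: [-39.0, 11.0, 42.8]
grip_width: 0.0371
grasp_force: 85.0
```

arm_command([
  [[0,0,3],[0,0,0],-1],
  [[0,0,0],[0,0,0],0.3],
  [[0,0,0],[0,0,0],0.3],
  [[0,0,0],[0,0,0],0.3],
  [[-10,0,10],[0,0,0],0.3],
  [[-15,0,20],[0,0,0],0.3],
  [[-15,0,25],[0,0,0],0.3],
  [[0,0,25],[0.3,6.4,0],0.3],
  [[0,-10,20],[0.3,6.4,0],0.3],
  [[0,-10,20],[0.3,6.4,0],0.3],
])

```text
t: 43.57
tool_pos: [0.4789, -0.1589, 0.3227]
tcp_rot: [0.222, 0.023, 0.975, -0.008]
force: [0.2, -0.3, -0.1]
grip_width: 0.0551
grasp_force: 0.0
```

```bash
python3 - <<'E'
from h import *
np.set_printoptions(precision=4,suppress=True)
goal([.5907,-.3476,.124],tool(113,0))
t=snap("top","top10.png");sc=snap("scene","s10.png")
print(insert_at("top",t,(478,182),1))
# jar: white lid in top, at z .09
h=cv2.cvtColor(t,cv2.COLOR_BGR2HSV);m=cv2.inRange(h,(0,0,170),(180,40,255));m[:, :450]=0;m[:, 500:]=0;m[:100]=0;m[180:]=0
v,u=np.nonzero(m);print("jar",len(u),ray("top",[(u.mean(),v.mean())],.088))
E
```

```text
t 43.57 shift mm [ 111.8 -188.7  -43.7] rotvec deg [ 15.7  22.  -63.1] tcp now [ 0.4789 -0.1589  0.3227] q [-0.64 -0.54 -0.65  1.08  0.24 -0.55] grip 0.0551 F [ 0.2 -0.3 -0.1]
(array([ 0.586 , -0.3359]), array([ 0.369 , -0.9294]), np.float64(-0.05457892438351059), np.float64(0.03720053420042635), np.float64(-68.34830066499354), array([38.009 , 91.6138]), array([479.9244, 180.8808]), np.int32(344))
jar 407 [[ 0.6904 -0.3209  0.088 ]]
```

arm_command([
  [[8,-14,0],[0.3,6.4,0],0.5],
  [[8,-14,0],[0.3,6.4,0],0.5],
  [[8,-14,0],[0.3,6.4,0],0.5],
  [[8,-14,0],[0.3,6.4,0],0.5],
  [[8,-14,0],[0,0,-7.1],0.5],
  [[8,-14,0],[0,0,-7.1],0.5],
  [[8,-14,0],[0,0,-7.1],0.5],
  [[8,-14,0],[0,0,-7.1],0.5],
  [[8,-14,0],[0,0,-7.1],0.5],
  [[8,-14,0],[0,0,-7.1],0.5],
])

```text
t: 44.5
tool_pos: [0.5598, -0.2994, 0.3191]
tcp_rot: [0.001, 0.389, 0.921, -0.002]
force: [-0.5, -0.2, -0.5]
grip_width: 0.0645
grasp_force: 0.0
```

arm_command([
  [[8,-14,0],[0,0,-7.1],0.5],
  [[8,-14,0],[0,0,-7.1],0.5],
  [[8,-14,0],[0,0,-7.1],0.5],
  [[8,-7,0],[0,0,0],0.5],
  [[0,0,0],[0,0,0],0.5],
  [[0,0,0],[0,0,0],0.5],
])

```text
t: 45.0
tool_pos: [0.5915, -0.3479, 0.3193]
tcp_rot: [-0.0, 0.549, 0.836, -0.003]
force: [0.3, 0.9, -0.5]
grip_width: 0.064
grasp_force: 0.0
```

```bash
python3 - <<'E'
from h import *
np.set_printoptions(precision=4,suppress=True)
i=imaging.camera_info("wrist");w=snap("wrist","w10.png");t=snap("top","top11.png")
print(insert_at("top",t,(478,182),1)[:6])
hp=proj("w",[.5907,-.3476,.02],i)[0];print("pred px",hp)
r=insert_at("w",w,hp,1,i);print(r)
goal([.5907,-.3476,.026],tool(112.5,0))
E
```

```text
(array([ 0.5847, -0.3333]), array([ 0.3949, -0.9187]), np.float64(-0.054253176632716844), np.float64(0.039927807775455876), np.float64(-66.73833329076145), array([38.009, 94.293]))
pred px [320.6717 192.7648]
(array([ 0.5821, -0.3316]), array([ 0.3957, -0.9184]), np.float64(-0.04983976436556201), np.float64(0.04019784983027535), np.float64(-66.69127643098992), array([38.3796, 90.4119]), array([318.8589, 174.166 ]), np.int32(3501))
t 45.1 shift mm [  -0.6   -0.2 -139.2] rotvec deg [ 0.3 -0.2 -0.9] tcp now [ 0.5913 -0.3474  0.3202] q [-0.72  0.37  0.25  1.45 -0.01  0.44] grip 0.064 F [ 0.  -0.2 -0.4]
```

arm_command([
  [[-1,0,-25],[0,0,0],0.5],
  [[0,0,-25],[0,0,0],0.5],
  [[0,0,-25],[0,0,0],0.5],
  [[0,0,-25],[0,0,0],0.5],
  [[0,0,-20],[0,0,0],0.5],
  [[0,0,-12],[0,0,0],0.5],
  [[0,0,-7],[0,0,0],0.5],
  [[0,0,0],[0,0,0],0.5],
  [[0,0,0],[0,0,0],-1],
  [[0,0,0],[0,0,0],-1],
])

```text
t: 45.93
tool_pos: [0.5912, -0.3485, 0.1838]
tcp_rot: [0.002, 0.549, 0.836, -0.003]
force: [0.0, 0.2, 0.3]
grip_width: 0.0406
grasp_force: 0.0
```

arm_command([
  [[0,0,0],[0,0,0],-1],
  [[0,0,0],[0,0,0],-1],
  [[0,0,0],[0,0,0],-1],
  [[0,0,0],[0,0,0],-1],
  [[0,0,0],[0,0,0],-1],
  [[0,0,0],[0,0,0],-1],
])

```text
t: 46.43
tool_pos: [0.5913, -0.3487, 0.1842]
tcp_rot: [0.002, 0.549, 0.836, -0.003]
force: [-0.8, -0.2, 6.8]
grip_width: 0.0366
grasp_force: 76.8
```

arm_command([
  [[0,0,20],[0,0,0],-1],
  [[0,0,30],[0,0,0],-1],
  [[-15,20,10],[0,0,-2.4],-1],
  [[-15,20,0],[0,0,-2.4],-1],
  [[-15,20,0],[0,0,-2.4],-1],
  [[-15,20,0],[0,0,-2.4],-1],
  [[-15,20,0],[0,0,-2.4],-1],
  [[-15,20,0],[0,0,-2.4],-1],
  [[-15,20,0],[0,0,-2.4],-1],
  [[-15,20,0],[0,0,-2.4],-1],
])

```text
t: 47.27
tool_pos: [0.4698, -0.1871, 0.242]
tcp_rot: [-0.0, 0.682, 0.732, -0.003]
force: [0.5, 0.3, -3.3]
grip_width: 0.0367
grasp_force: 76.2
```

arm_command([
  [[-15,20,0],[0,0,-2.4],-1],
  [[0,0,-20],[0,0,0],-1],
  [[0,0,-20],[0,0,0],-1],
  [[0,0,-10],[0,0,0],-1],
  [[0,0,0],[0,0,0],-1],
  [[0,0,0],[0,0,0],-1],
])

```text
t: 47.77
tool_pos: [0.4555, -0.1681, 0.192]
tcp_rot: [-0.001, 0.696, 0.718, -0.003]
force: [-0.6, 0.3, -3.9]
grip_width: 0.037
grasp_force: 76.2
```

arm_command([
  [[0,0,-4],[0,0,0],-1],
  [[0,0,-3],[0,0,0],-1],
  [[0,0,-1],[0,0,0],-1],
  [[0,0,0],[0,0,0],-1],
])

```text
t: 48.1
tool_pos: [0.4558, -0.1683, 0.1842]
tcp_rot: [0.0, 0.696, 0.718, -0.003]
force: [0.0, 0.8, -3.7]
grip_width: 0.0369
grasp_force: 76.3
```

arm_command([
  [[0,0,0],[0,0,0],1],
  [[0,0,0],[0,0,0],1],
  [[0,0,0],[0,0,0],1],
  [[0,0,15],[0,0,0],1],
  [[0,0,30],[0,0,0],1],
  [[0,0,30],[0,0,0],1],
  [[0,-15,10],[6.4,0.2,0],1],
  [[0,-15,0],[6.4,0.2,0],1],
  [[0,-15,0],[6.4,0.2,0],1],
  [[0,-15,0],[6.4,0.2,0],1],
])

```text
t: 48.93
tool_pos: [0.456, -0.229, 0.2704]
tcp_rot: [-0.159, 0.679, 0.7, 0.153]
force: [0.5, 0.8, -1.3]
grip_width: 0.085
grasp_force: 0.0
```

arm_command([
  [[1,-16,-10],[6.4,0.2,0],1],
  [[1,-16,-10],[6.4,0.2,0],1],
  [[1,-16,-10],[6.4,0.2,0],1],
  [[0,0,0],[0,0,0],1],
  [[0,0,0],[0,0,0],1],
])

```text
t: 49.35
tool_pos: [0.4583, -0.2769, 0.2364]
tcp_rot: [-0.276, 0.644, 0.663, 0.262]
force: [0.5, -0.2, 0.5]
grip_width: 0.0857
grasp_force: 0.0
```

```bash
python3 - <<'E'
from h import *
np.set_printoptions(precision=4,suppress=True)
t=snap("top","top12.png")
print(insert_at("top",t,(413,232),1)[:6])
goal([.4555,-.1665,.027],tool(91.6,45))
E
```

```text
(array([ 0.456 , -0.1502]), array([ 0.0436, -0.999 ]), np.float64(-0.0516603436022025), np.float64(0.038376924481078156), np.float64(-87.50149575484893), array([37.4977, 90.0201]))
t 49.4 shift mm [  -0.2    0.2 -102.2] rotvec deg [ 0.5 -0.2 -0.3] tcp now [ 0.4588 -0.2763  0.2388] q [-0.89  0.41  0.03  1.85  0.43  0.49] grip 0.0852 F [-1.1 -0.1  1. ]
```

arm_command([
  [[0,0,-25],[0.5,0,0],1],
  [[0,0,-25],[0,0,0],1],
  [[0,0,-25],[0,0,0],1],
  [[0,0,-14],[0,0,0],1],
  [[-1,0,-8],[0,0,0],1],
  [[0,0,-5],[0,0,0],1],
  [[0,0,0],[0,0,0],1],
  [[0,0,0],[0,0,0],-1],
  [[0,0,0],[0,0,0],-1],
  [[0,0,0],[0,0,0],-1],
])

```text
t: 50.23
tool_pos: [0.458, -0.2765, 0.138]
tcp_rot: [-0.276, 0.642, 0.664, 0.265]
force: [-0.2, 0.5, -0.6]
grip_width: 0.0515
grasp_force: 0.0
```

arm_command([
  [[0,0,0],[0,0,0],-1],
  [[0,0,0],[0,0,0],-1],
  [[0,0,0],[0,0,0],-1],
  [[0,0,0],[0,0,0],-1],
  [[0,0,0],[0,0,0],-1],
])

```text
t: 50.65
tool_pos: [0.4579, -0.2765, 0.1378]
tcp_rot: [-0.276, 0.642, 0.664, 0.265]
force: [0.2, -1.6, 6.0]
grip_width: 0.0371
grasp_force: 75.4
```

```bash
python3 - <<'E'
from h import *
s,p,r=st();hc=np.array([.456,-.1665,.019]);loc=r.inv().apply(hc-p);print(p,loc,s["joint_positions"].round(2));loc[1]=0;np.save("loc.npy",loc)
E
```

```text
[ 0.45788669 -0.27648104  0.13778748] [-0.00640477  0.00211797  0.16175397] [-0.9   0.53 -0.02  1.7   0.44  0.49]
```

arm_command([
  [[0,0,8],[0,0,0],-1],
  [[0,0,20],[0,0,0],-1],
  [[0,0,30],[0,0,0],-1],
  [[0,0,30],[-6.4,-0.2,0],-1],
  [[0,0,30],[-6.4,-0.2,0],-1],
  [[0,0,30],[-6.4,-0.2,0],-1],
  [[0,0,10],[-6.4,-0.2,0],-1],
  [[0,15,0],[-6.4,-0.2,0],-1],
  [[0,20,0],[-6.4,-0.2,0],-1],
  [[0,25,0],[-6.4,-0.2,0],-1],
])

```text
t: 51.48
tool_pos: [0.4574, -0.2161, 0.2955]
tcp_rot: [-0.001, 0.697, 0.717, -0.002]
force: [0.1, 0.9, -3.5]
grip_width: 0.0369
grasp_force: 75.4
```

arm_command([
  [[6,33,0],[0,0,7.1],-1],
  [[6,33,0],[0,0,7.1],-1],
  [[6,33,0],[0,0,7.1],-1],
  [[6,33,0],[0,0,7.1],-1],
  [[6,33,0],[0,0,7.1],-1],
  [[6,33,0],[0,0,7.1],-1],
  [[6,33,0],[0,0,7.1],-1],
  [[6,33,0],[0,0,7.1],-1],
  [[6,33,0],[0,0,7.1],-1],
  [[6,33,0],[0,0,7.1],-1],
])

```text
t: 52.32
tool_pos: [0.5171, 0.1157, 0.2948]
tcp_rot: [-0.003, 0.147, 0.989, -0.002]
force: [1.3, 0.4, -3.4]
grip_width: 0.0369
grasp_force: 76.2
```

arm_command([
  [[11,37,0],[0,0,7.1],-1],
  [[11,37,0],[0,0,7.1],-1],
  [[0,0,0],[-0.3,-6.4,0],-1],
  [[0,0,0],[-0.3,-6.4,0],-1],
  [[0,0,0],[-0.3,-6.4,0],-1],
  [[0,0,0],[-0.3,-6.4,0],-1],
  [[0,0,0],[-0.3,-6.4,0],-1],
  [[0,0,0],[-0.3,-6.4,0],-1],
  [[0,0,0],[-0.3,-6.4,0],-1],
  [[0,0,0],[0,0,0],-1],
])

```text
t: 53.15
tool_pos: [0.5371, 0.188, 0.2908]
tcp_rot: [0.379, 0.025, 0.925, -0.01]
force: [-0.5, 0.2, -5.5]
grip_width: 0.0371
grasp_force: 76.7
```

```bash
python3 - <<'E'
from h import *
place(.658,.1814,.094,np.load("loc.npy"),tool(177,-45))
E
```

```text
t 53.15 shift mm [  2.1  -0.4 -87. ] rotvec deg [-0.  -0.5  0.1] tcp now [0.5371 0.188  0.2908] q [ 0.14 -0.53 -0.8   0.53 -0.13  0.14] grip 0.0371 F [-0.5  0.2 -5.5]
```

arm_command([
  [[0,0,-20],[0,-0.5,0],-1],
  [[0,0,-20],[0,0,0],-1],
  [[0,0,-15],[0,0,0],-1],
  [[0,0,-10],[0,0,0],-1],
  [[0,0,0],[0,0,0],-1],
  [[0,0,0],[0,0,0],-1],
])

```text
t: 53.65
tool_pos: [0.5397, 0.1878, 0.2297]
tcp_rot: [0.382, 0.025, 0.924, -0.01]
force: [0.1, 0.5, -2.4]
grip_width: 0.0367
grasp_force: 76.8
```

```bash
python3 - <<'E'
from h import *
place(.658,.1814,.094,np.load("loc.npy"),tool(177,-45))
E
```

```text
t 53.65 shift mm [ -0.4  -0.2 -25.8] rotvec deg [-0.1 -0.1  0.1] tcp now [0.5397 0.1878 0.2297] q [ 0.14 -0.46 -0.87  0.39 -0.13  0.14] grip 0.0367 F [ 0.1  0.5 -2.4]
```

arm_command([
  [[-0.5,0,-6],[0,0,0],-1],
  [[0,0,-6],[0,0,0],-1],
  [[0,0,-4],[0,0,0],-1],
  [[0,0,-3],[0,0,0],-1],
  [[0,0,0],[0,0,0],-1],
])

```text
t: 54.07
tool_pos: [0.5389, 0.1879, 0.2101]
tcp_rot: [0.383, 0.025, 0.923, -0.01]
force: [0.5, 0.3, -3.9]
grip_width: 0.0373
grasp_force: 76.7
```

arm_command([
  [[0,0,-1],[0,0,0],-1],
  [[0,0,-1],[0,0,0],-1],
  [[0,0,0],[0,0,0],-1],
])

```text
t: 54.32
tool_pos: [0.5392, 0.1879, 0.209]
tcp_rot: [0.383, 0.025, 0.923, -0.01]
force: [1.1, 0.4, -3.4]
grip_width: 0.0374
grasp_force: 76.7
```

Target z is about .2039, and it is still moving freely.

arm_command([
  [[0,0,-2],[0,0,0],-1],
  [[0,0,-1],[0,0,0],-1],
  [[0,0,-1],[0,0,0],-1],
  [[0,0,0],[0,0,0],-1],
])

```text
t: 54.65
tool_pos: [0.5394, 0.1882, 0.2055]
tcp_rot: [0.384, 0.025, 0.923, -0.009]
force: [1.8, 3.7, -2.7]
grip_width: 0.037
grasp_force: 76.8
```

arm_command([
  [[0,0,-1],[0,0,0],-1],
  [[0,0,-1],[0,0,0],-1],
  [[0,0,0],[0,0,0],-1],
])

```text
t: 54.9
tool_pos: [0.5396, 0.1884, 0.2046]
tcp_rot: [0.384, 0.025, 0.923, -0.009]
force: [-12.5, 3.0, 11.0]
grip_width: 0.0371
grasp_force: 79.3
```

arm_command([
  [[-0.5,0,-2],[0,0,0],-1],
  [[0,0,-1],[0,0,0],-1],
  [[0,0,0],[0,0,0],-1],
])

```text
t: 55.15
tool_pos: [0.5399, 0.1887, 0.2039]
tcp_rot: [0.386, 0.025, 0.922, -0.009]
force: [-27.7, 1.2, 26.4]
grip_width: 0.037
grasp_force: 82.4
```

arm_command([
  [[0,0,2],[0,0,0],-1],
  [[0,0,0],[0,0,0],0.3],
  [[0,0,0],[0,0,0],0.3],
  [[0,0,0],[0,0,0],0.3],
  [[-10,0,10],[0,0,0],0.3],
  [[-15,0,20],[0,0,0],0.3],
  [[-15,0,25],[0,0,0],0.3],
  [[0,0,25],[0.3,6.4,0],0.3],
  [[0,0,20],[0.3,6.4,0],0.3],
  [[0,0,20],[0.3,6.4,0],0.3],
])

```text
t: 55.98
tool_pos: [0.4977, 0.1877, 0.3238]
tcp_rot: [0.222, 0.027, 0.975, -0.007]
force: [2.3, -0.5, -0.5]
grip_width: 0.0557
grasp_force: 0.0
```

arm_command([
  [[-5,30,15],[0.3,6.4,0],0.3],
  [[-5,30,0],[0.3,6.4,0],0.3],
  [[-5,30,0],[0.3,6.4,0],0.3],
  [[-5,30,0],[0.3,6.4,0],0.3],
  [[-5,30,0],[0,0,0],0.3],
  [[-5,30,0],[0,0,0],0.3],
  [[-5,30,0],[0,0,0],0.3],
  [[0,0,0],[0,0,0],0.3],
])

```text
t: 56.65
tool_pos: [0.4626, 0.4016, 0.3359]
tcp_rot: [0.001, 0.025, 1.0, -0.002]
force: [-0.6, 0.8, -0.4]
grip_width: 0.0555
grasp_force: 0.0
```

```bash
python3 - <<'E'
from h import *
np.set_printoptions(precision=1,suppress=True)
t=snap("top","top13.png");s=snap("scene","s13.png")
C=np.array([.649,.018]);yaw=np.radians(-3.2);by=np.array([-np.sin(yaw),np.cos(yaw)])
a=cv2.resize(t[130:280,200:430],None,fx=2,fy=2,interpolation=cv2.INTER_CUBIC)
b=cv2.resize(s[130:290,225:445],None,fx=3.4,fy=3.4,interpolation=cv2.INTER_CUBIC)
c=np.zeros((600,800,3),np.uint8)
A=cv2.resize(t[135:195,270:435],(800,291),interpolation=cv2.INTER_CUBIC)
B=cv2.resize(s[140:270,225:445],(522,309),interpolation=cv2.INTER_CUBIC)
D=cv2.resize(s[220:320,320:445],(278,222),interpolation=cv2.INTER_CUBIC)
c[:291]=A;c[291:600,:522]=B;c[291:513,522:]=D
for y,z in((.165,.118),(.075,.102),(-.075,.102),(-.165,.118)):
    P=[*(C+by*y),z]
    u=proj("top",P)[0];cv2.drawMarker(c,tuple(int(v) for v in ((u-[270,135])*[800/165,291/60])),(0,0,255),0,10)
    u=proj("scene",P)[0];cv2.drawMarker(c,tuple(int(v) for v in ((u-[225,140])*[522/220,309/130]+[0,291])),(0,0,255),0,10)
cv2.imwrite('pics/fin.png',c)
print(robot.read_state()["tool_pos"])
E
```

```text
[0.5 0.4 0.3]
```

View pics/fin.png

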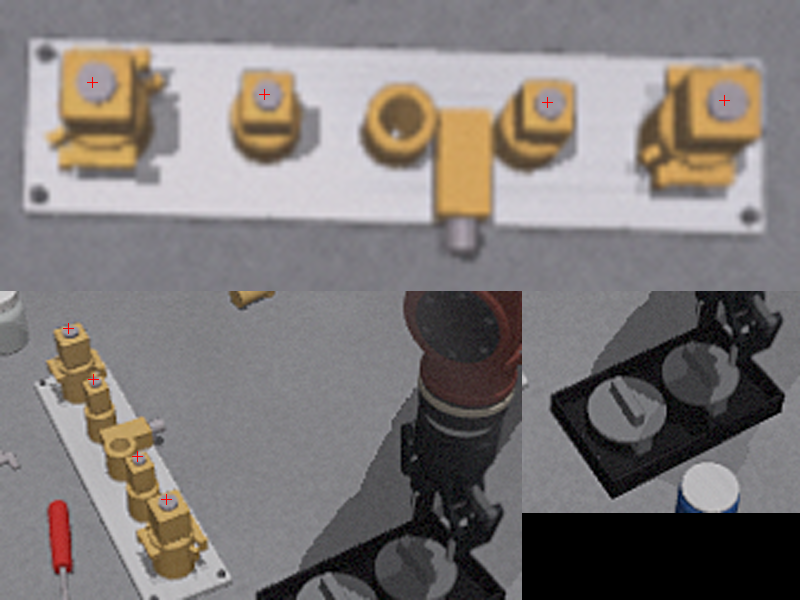

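All four inserts stand upright, with their stubs within about a pixel of where fully-home inserts should show. Both covers stand in the tray and the gripper is clear, so I'm handing in.

```bash
python3 -c "
from rig import workorder
print(workorder.hand_in())"
```

```text
the job is handed in; nothing more can be done
None
```

I handed the job in at about 57 s: both grey covers are unlocked and side by side in the tray, and both big and both small inserts stand seated upright in the block; the hand-in call returned no verdict.

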